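# Load the tongued plate from the slotted rack into the welding jig

## Task

Swing the rack's hinged keeper right over so that it lies open, and leave it open. Then pull the plate that has the tongue on its top edge straight up out of its slot and stand it upright, tongue up, down in the groove of the welding jig, and slide the drilled stop block along the bent rod, round its bend, until it is up against the plate and holds it against the fence; let go of everything. Leave the two other plates in their slots and do not shift anything else on the bench.

Things in the scene. Friction and masses are not known exactly. Their poses are not given: they have to be found in the camera images.
- rack: Grey steel plate rack, fixed, turned up to 0.25 rad. Origin: centre of underside, on the bench. Base 226 (x) x 124 (y) x 10 mm. Slots along its y at x = -60, 0, +60 mm: plates stand at z = 10 mm between walls 11.5 mm apart, 4 mm thick, up to z = 42 mm, y = +-46 mm. Rails at y = +-50 mm reach z = 30 mm. Keeper hinged on its +y side.
- keeper (a joint): Hinge angle (rad) of the keeper, an 8 mm wire bail pivoting at rack y = 58, z = 20 mm. At 0 (start) its bar lies along rack x at y = 36, z = 90 mm over the tongued plate's shoulder and stops it coming up. It swings out to rack +y: past upright (0.3 rad) it falls by itself to its stop at 1.75, then reaching rack y = 152 mm. Little friction, 0.12 kg.
- keeper_knob (a point): Centre of the keeper's 18 mm ball knob, at the end arm at rack x = -104 mm (robot's end); closed it is at rack y = 36, z = 110 mm, 20 mm above the bar's axis on an 8 mm stem. Push it outwards (rack +y) from its inner side, or pinch it from above. Axes: as the rack's when closed.
- tongue_plate_mid (a point): Plate to fetch: steel, 8 mm thick (own x), 90 mm wide (own y), 66 mm high at the shoulders; a tongue 40 mm wide and 29 mm high on the middle of its top edge makes it 95 mm high. About 0.46 kg. The point is its middle, 47.5 mm above its lower edge. It stands in any of the three slots, own x along rack x, its top at z = 105 mm.
- jig: Dark steel welding jig, fixed, turned up to 0.3 rad. Origin: on the bench under the middle of the groove, which runs along its y at x = 0: floor z = 8 mm, 12 mm wide; grey fence on +x up to z = 48 mm, lip on -x up to 16 mm, both with sloped lead-ins above, to 61 and 24 mm, end stops 106 mm apart, 24 mm high. A seated plate's x lies along jig x (either way round), its middle at z = 55.5 mm.
- rod_bend (a point): Centre of the 90 degree bend (45 mm radius) of the jig's level bent rod, at jig (-65, 45) mm, at rod height z = 58 mm; axes as the jig's. The rod, 8 mm thick, runs from its free end at jig (-18, 0) along -x to (-65, 0), bends round this point to (-110, 45), then runs along +y to a 16 mm post at (-110, 134), 66 mm high.
- stop_bore (a point): Bore middle of the loose aluminium stop block on the rod: 28 mm along the bore (own x), 32 mm wide, 44 mm high (16 above this point, 28 below), 0.22 kg. Bore 16 x 16 mm: it hangs with this point 4 mm under the rod's axis; it jams unless turned with the rod. Starts on the post's leg, jig y = 65 to 100 mm. Against the plate: 18 mm from the plate's mid-plane.
- plain_plate_mid (a point): Plain rectangular steel plate, 8 x 90 x 54 mm, in another slot; the point is its centre. It stays there.
- notched_plate_mid (a point): Steel plate 8 x 90 x 54 mm with a 34 mm wide, 22 mm deep notch in its top edge, in the third slot; the point is at its middle, 27 mm up. It stays there.
- hammer: Hammer lying on the bench, about 0.3 m long; in the way of nothing, leave alone.
- spray_can: Aluminium spray can, 54 mm across, 150 mm high; origin under its centre; leave alone.
- jar: Glass jar with steel cap, 60 mm across, 70 mm high; origin under its centre; leave alone.
- wrench: Wrench lying on the bench; leave alone.
- wire_frame: Copper-brown wire box frame, 110 x 110 x 100 mm, origin under its centre; leave alone.
- offcut: Dark steel offcut, 70 x 30 x 12 mm, origin under its centre; leave alone.
Mind the look-alikes: they are no part of the job. What is shaped like the part that bears tongue_plate_mid but pink or yellow is not meant. Leave any purple look-alike of the part that bears stop_bore alone.

How it is judged:
By the outcome, as a careful person would: the job done as asked, in the order asked, and still so for the second after the job is handed in, with the robot touching nothing.
It also fails if it takes over 67 s, if anything falls off the work surface, if the arm or the gripper's body presses on something with over 40 N, if the wrist force passes 120 N, or if a joint passes its speed limit or range.

## Robot

A 6-joint arm with a two-finger parallel gripper is mounted at the origin on the work surface. World frame = base frame: x ahead of the robot, y to its left, z up, the work surface at z = 0. Lengths are in m, angles in degrees, forces in N, time in s.
With the tool pointing down it reaches from about 0.3 to 0.75 m from the base axis. Payload 8.5 kg.
Tool frame: the origin (TCP) lies between the finger pads; the fingertips stand 22 mm ahead of it and the grasp point (between the pads) lies 3 mm ahead of it (env.nose_length is the distance from the TCP to the fingertips, in m); z points along the fingers, x is the direction in which the jaws open and shut, and the axes are right-handed (so a half turn about z gives the same grasp; the last joint's range is limited). The gripper opens to 85 mm and grips with 20 to 120 N. Pads are 22 mm wide; open, the fingers measure 114 mm over their backs; the gripper's body (76 mm by 85 mm) begins 54 mm behind the grasp point. The pads swing forward as they close: fully open they stand 13 mm farther back than shut.
Start: joints at [55.388, 21.807, 74.336, -0, 83.858, -12.336], TCP at [0.208, 0.509, 0.231] pointing down, gripper open.
Joint ranges: [-178.18, 178.18], [-50.72, 133.34], [12.68, 142.11], [-81.47, 261.47], [9.98, 163.14], [-165.26, 165.26]. Speed limits (degrees/s): [136.94, 136.94, 180, 180, 180, 180].

## Interface

Orientations are given as a 3x3 rotation matrix whose columns are the frame's x, y, z axes.
In Python, from rig import env gives the robot as it stands.
- The arm moves only by the tool arm_command, never from a script. Its argument "steps" is a list of rows, each an object with "delta_pos": the shift along the world's x, y, z in mm, a list of three; "dr": the turn, a rotation vector about the world's x, y, z in degrees, a list of three. In form: [{"delta_pos": [dx, dy, dz], "dr": [wx, wy, wz]}, ...]. A call has 1 to 20 rows; each row shifts and turns the commanded pose from where the row before left it; what a row does not reach is not made up. A row lasts 1/10 s, in which the tool goes at most 50 mm and 8.59 degrees, less where a joint would pass 70% of its speed; a pose out of reach is approached as far as the arm can. A call with a gripper value outside its range is refused whole. "grip" is the opening, from 0 (shut) to 1 (fully open), set as the call begins (left out, the last holds). The fingers move at their own pace and stop on an object; "squeeze" is the grip in N (left out, the last holds). Time passes only in rows, so rows that do not move let the fingers close. It gives the time, the measured TCP pose, the force and the opening at its end, in the units of the state.
- env.observe(): the state, without advancing time (a new reading comes with each control period).
- env.get_image(name): name is "scene" or "side" or "wrist"; returns the picture (480x640x3 uint8, blue, green, red); there is no depth.
- env.get_calibration(name): a dict with "fx", "fy", "cx", "cy" (pixels), "k1" (the pictures are not rectified: a ray, as slopes to the right and down, at radius r is drawn at 1 + k1 r^2 times it, then the intrinsics apply), "view" (4x4, takes a point from world to camera coordinates). Camera axes: x right, y up, looking along -z (the intrinsics and any distortion apply to the point x, -y, -z); pixel columns grow to the right and rows downward; lengths in m; the calibration is good to about 2 mm. A picture is of the moment at which its call begins: read the wrist's pose just before it. get_calibration takes no time and is no camera call; for the wrist camera it gives the pose at the moment of the call.
- env.close_job(): hands the job in, once; it reports no verdict.
The state is a dict: "time_s": time; "q": joint angles; "qvel": joint speeds; "joint_efforts": joint torques, N m; "position": TCP position; "tool_rot": TCP orientation; "ft_force": force on the tool from outside, world axes, zero at the start; "wrist_torque": the same for the moment, N m; "grip_width": finger opening in m.
Only numpy, scipy, OpenCV 4.12 (cv2) and the standard library are available. Lean on these libraries where they do the work, as an engineer would, in place of code of your own. Each camera call takes 0.05 s, during which the arm holds its last target. There are 200 camera calls.

## Working session

There is one attempt and no reset: what is moved stays moved. The work goes in short steps, Python scripts to look and compute and a tool call to move; the robot and the scene stay as the last step left them, time stands still between calls to the robot, and variables do not carry over. Pictures are saved under pics/ and viewed, about 8 in all and at most 12, crops included, and the job is handed in when it is done.

Besides the shell and the picture viewer there is one more tool, called as name([rows], argument=value, ...), one row to a line, values as JSON. arm_command: Moves the arm, as the interface text tells. Its arguments: {"type":"object","properties":{"steps":{"type":"array"},"grip":{"type":"number"},"squeeze":{"type":"number"}},"required":["steps"]}

```bash
mkdir -p pics
cat > h.py <<'E'
import numpy as np, cv2
from rig import env
def cal(n):
    c=env.get_calibration(n); return c,np.array(c["view"],float)
def ray(c,V,u,v):
    x=(u-c["cx"])/c["fx"]; y=(v-c["cy"])/c["fy"]; rd=np.hypot(x,y); r=rd
    for _ in range(20): r=rd/(1+c["k1"]*r*r)
    s=r/rd if rd>0 else 1
    d=V[:3,:3].T@np.array([x*s,-y*s,-1]); return -V[:3,:3].T@V[:3,3], d
def plane(c,V,u,v,z):
    o,d=ray(c,V,u,v); return o+d*(z-o[2])/d[2]
def proj(c,V,P):
    p=V[:3,:3]@np.asarray(P,float)+V[:3,3]; x,y=p[0]/-p[2],-p[1]/-p[2]; s=1+c["k1"]*(x*x+y*y)
    return np.array([x*s*c["fx"]+c["cx"],y*s*c["fy"]+c["cy"]])
def snap(n,f):
    c,V=cal(n); im=env.get_image(n); cv2.imwrite("pics/"+f,im); np.savez("pics/"+f+".npz",V=V,c=[c[k] for k in("fx","fy","cx","cy","k1")]); return im
def load(f):
    d=np.load("pics/"+f+".npz"); return dict(zip(("fx","fy","cx","cy","k1"),d["c"])),d["V"]
E
python3 - <<'E'
from h import *
for n in("scene","side","wrist"):
    snap(n,n+"0.png"); c,V=cal(n); print(n,c["fx"],c["k1"],(-V[:3,:3].T@V[:3,3]).round(3),(-V[2,:3]).round(2))
E
```

```text
scene 556.3479916533462 -0.004413933765981018 [1.158 0.866 0.817] [-0.48 -0.67 -0.56]
side 434.35837277411383 -0.018419315489723725 [-0.134  0.739  0.876] [ 0.55 -0.57 -0.61]
wrist 419.8194997217588 -0.08614565101247151 [0.147 0.533 0.373] [ 0.24 -0.1  -0.97]
```

View pics/scene0.png

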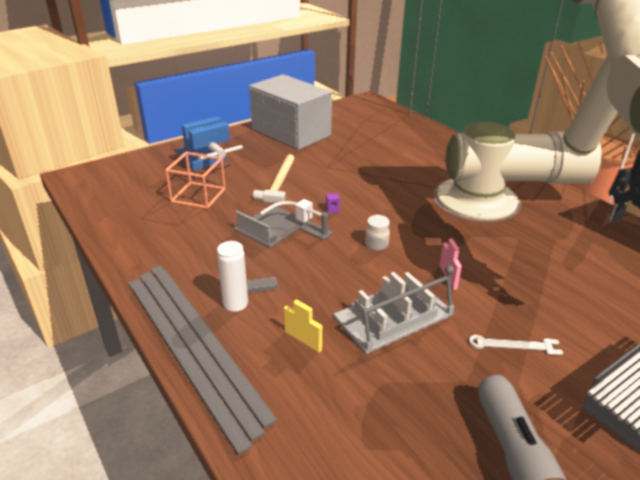

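View pics/side0.png

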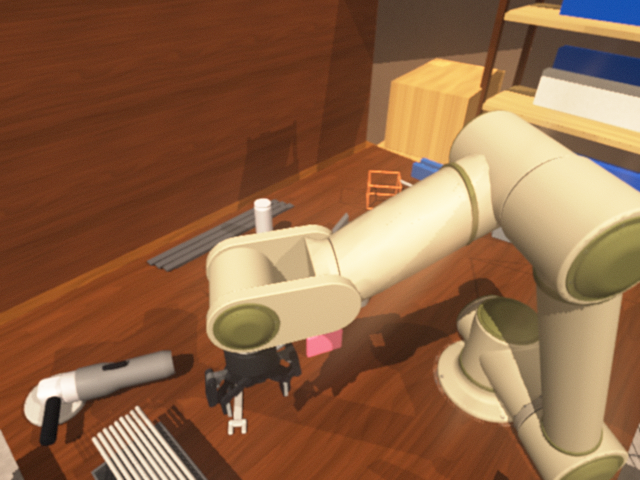

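Scene: rack near (397,320) px, keeper bar from (368,300) to (450,275) with its knob at (450,270); jig near (285,225), white stop at (304,210), purple decoy at (333,204). The side view is blocked by the arm. I'll get rough positions from these.

Run:
```python
from h import *
c,V=load("scene0.png")
for n,u,v,z in [("rackbase L",336,320,.01),("rackbase bot",368,345,.01),("rackbase R",453,310,.01),("tongue top",392,276,.105),("knob",450,271,.11),("jig fence",240,215,.05),("post",325,213,.066),("stop",304,204,.07),("jig",283,232,.0),("can",235,308,0),("jar",377,246,0),("yellow",305,345,0),("pink",452,285,0),("plate1",362,296,.064),("plate3",422,285,.064)]:
    print(n,plane(c,V,u,v,z).round(3))
c,V=cal("wrist"); s=env.observe(); R=np.array(s["tool_rot"]); print(R.round(3)); p=np.array(s["position"])
print("cam in tool",(R.T@((-V[:3,:3].T@V[:3,3])-p)).round(3), (R.T@-V[2,:3]).round(3),(R.T@V[0,:3]).round(3))
```

```text
rackbase L [0.638 0.189 0.01 ]
rackbase bot [0.628 0.282 0.01 ]
rackbase R [0.413 0.305 0.01 ]
tongue top [0.529 0.229 0.105]
knob [0.425 0.288 0.11 ]
jig fence [ 0.639 -0.225  0.05 ]
post [ 0.469 -0.092  0.066]
stop [ 0.493 -0.152  0.07 ]
jig [ 0.552 -0.162  0.   ]
can [0.79  0.027 0.   ]
jar [0.389 0.023 0.   ]
yellow [0.725 0.204 0.   ]
pink [0.344 0.237 0.   ]
plate1 [0.587 0.207 0.064]
plate3 [0.46  0.251 0.064]
[[ 0.379  0.925 -0.001]
 [ 0.925 -0.379 -0.001]
 [-0.001 -0.    -1.   ]]
cam in tool [-0.002 -0.066 -0.142] [0.001 0.262 0.965] [ 1. -0. -0.]
```

View pics/wrist0.png

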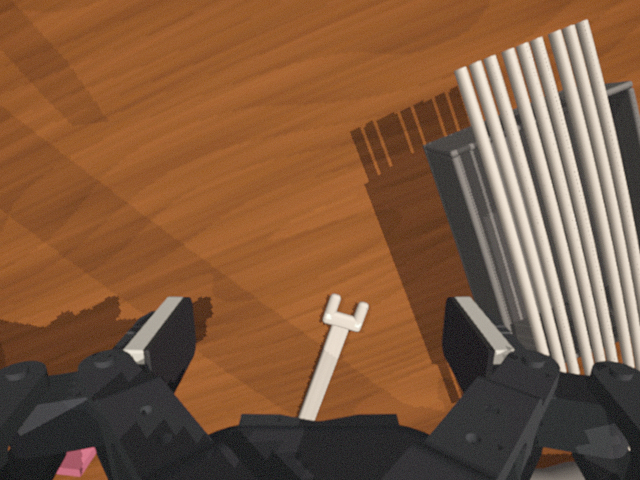

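Wrist view shows only the wrench and the grinder rods near the start. Moving over the rack to look from above.

arm_command([
  {"delta_pos":[22,-24,7],"dr":[0,0,-5.3]},
  {"delta_pos":[22,-24,7],"dr":[0,0,-5.3]},
  {"delta_pos":[22,-24,7],"dr":[0,0,-5.3]},
  {"delta_pos":[22,-24,7],"dr":[0,0,-5.3]},
  {"delta_pos":[22,-24,7],"dr":[0,0,-5.3]},
  {"delta_pos":[22,-24,7],"dr":[0,0,-5.3]},
  {"delta_pos":[22,-24,7],"dr":[0,0,-5.3]},
  {"delta_pos":[22,-24,7],"dr":[0,0,-5.3]},
  {"delta_pos":[22,-24,7],"dr":[0,0,-5.3]},
  {"delta_pos":[22,-24,7],"dr":[0,0,-5.3]},
  {"delta_pos":[22,-24,7],"dr":[0,0,-5.3]},
  {"delta_pos":[22,-24,7],"dr":[0,0,-5.3]},
  {"delta_pos":[22,-24,7],"dr":[0,0,-5.3]},
  {"delta_pos":[22,-24,7],"dr":[0,0,-5.3]},
  {"delta_pos":[0,0,0],"dr":[0,0,0]},
  {"delta_pos":[0,0,0],"dr":[0,0,0]},
])

```text
time_s: 1.75
position: [0.5165, 0.1727, 0.3287]
tool_rot: [[0.994, -0.113, -0.001], [-0.113, -0.994, 0.0], [-0.001, 0.0, -1.0]]
ft_force: [-0.5, 0.2, -0.8]
grip_width: 0.0857
```

Run:
```python
from h import *
snap("wrist","w1.png"); s=env.observe(); print(s["time_s"],np.round(s["q"],1),np.round(s["position"],4))
```

```text
1.8 [ 6.1 18.5 63.5  0.  98.1 12.5] [0.516  0.1733 0.3288]
```

View pics/w1.png

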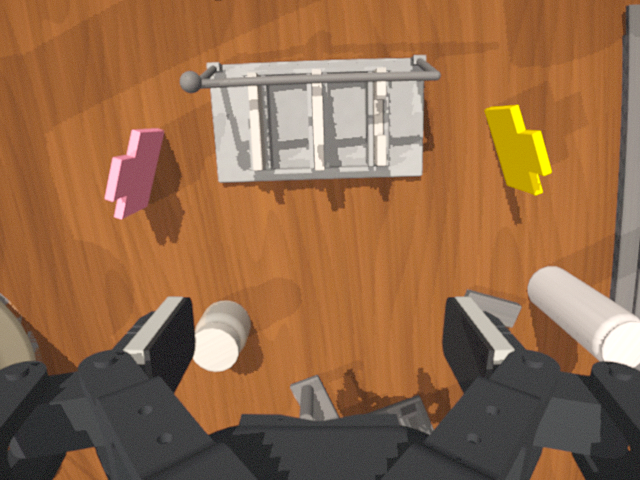

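Wrist view: rack base corners at about (211,65), (422,59), (422,176), (220,182), knob at (191,82), bar to (437,75). Plates at columns 255, 318 and 380 (the last is notched). Zooming in on the rack.

Run:
```python
from h import *
c,V=load("w1.png"); im=cv2.imread("pics/w1.png")
cv2.imwrite("pics/w1c.png",cv2.resize(im[40:205,170:450],None,fx=2.8,fy=2.8,interpolation=cv2.INTER_CUBIC))
P=[plane(c,V,u,v,.01) for u,v in[(211,65),(422,59),(423,176),(220,182)]]
for p in P: print(p.round(4))
print("knob",plane(c,V,191,82,.11).round(4), "bar R",plane(c,V,437,75,.09).round(4))
```

```text
[0.4181 0.3076 0.01  ]
[0.6376 0.2887 0.01  ]
[0.6312 0.166  0.01  ]
[0.4074 0.1847 0.01  ]
knob [0.4221 0.2812 0.11  ] bar R [0.63   0.2652 0.09  ]
```

View pics/w1c.png

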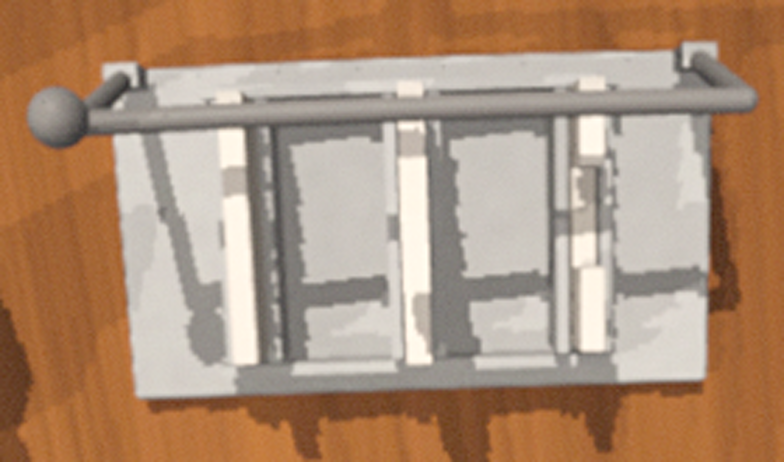

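The crop shows the right plate notched, but it isn't clear which of the other two has the tongue. Checking in an enlarged scene view.

Run:
```python
from h import *
im=cv2.imread("pics/scene0.png")
a=cv2.resize(im[260:350,330:460],(780,540),interpolation=cv2.INTER_CUBIC)[:, :]
b=cv2.resize(im[190:250,230:335],(780,446),interpolation=cv2.INTER_CUBIC)
cv2.imwrite("pics/sc.png",np.vstack([cv2.resize(a,(433,300)),cv2.resize(b,(433,248))]))
from scipy.spatial.transform import Rotation
P=np.array([[.4181,.3076],[.6376,.2887],[.6312,.166],[.4074,.1847]])
m=np.array([[-.113,.062],[.113,.062],[.113,-.062],[-.113,-.062]])
q=P-P.mean(0); th=np.arctan2((m[:,0]*q[:,1]-m[:,1]*q[:,0]).sum(),(m*q).sum()); R=np.array([[np.cos(th),-np.sin(th)],[np.sin(th),np.cos(th)]])
print(P.mean(0),np.degrees(th)); print((q@R-m).round(4))
print("knob pred",P.mean(0)+R@[-.104,.036]); print("tong",[P.mean(0)+R@[x,0] for x in(-.06,0,.06)])
```

```text
[0.523575 0.23675 ] -4.6465962947208
[[ 0.0021  0.0001]
 [-0.0036 -0.001 ]
 [ 0.      0.0002]
 [ 0.0014  0.0007]]
knob pred [0.42283316 0.28105667]
tong [array([0.4637722 , 0.24161057]), array([0.523575, 0.23675 ]), array([0.5833778 , 0.23188943])]
```

View pics/sc.png

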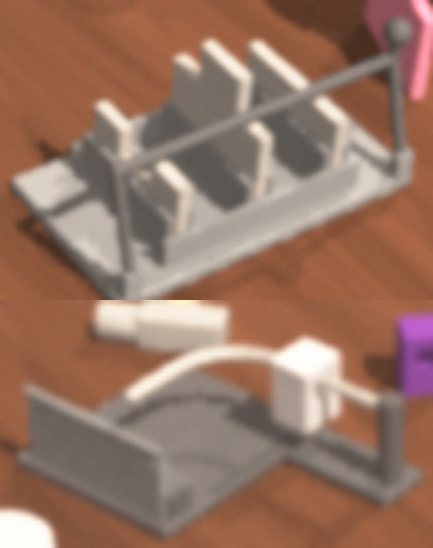

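The middle plate has the tongue (scene crop), with the notched one at +x and the plain one at −x. The stop is on the post leg. Rack at (0.5236, 0.2368), yaw −4.65°. Next I push the knob outward with shut fingers.

arm_command([
  {"delta_pos":[-24,17,-5],"dr":[0,0,1]},
  {"delta_pos":[-24,17,-5],"dr":[0,0,0.8]},
  {"delta_pos":[-24,17,-10],"dr":[0,0,0]},
  {"delta_pos":[-24,17,-20],"dr":[0,0,0]},
  {"delta_pos":[0,0,-30],"dr":[0,0,0]},
  {"delta_pos":[0,0,-30],"dr":[0,0,0]},
  {"delta_pos":[0,0,-30],"dr":[0,0,0]},
  {"delta_pos":[0,0,-30],"dr":[0,0,0]},
  {"delta_pos":[0,0,-25],"dr":[0,0,0]},
  {"delta_pos":[0,0,-20],"dr":[0,0,0]},
  {"delta_pos":[0,0,0],"dr":[0,0,0]},
  {"delta_pos":[0,0,0],"dr":[0,0,0]},
], grip=0)

```text
time_s: 3.0
position: [0.4201, 0.2415, 0.1248]
tool_rot: [[0.997, -0.08, 0.0], [-0.08, -0.997, 0.0], [0.0, -0.0, -1.0]]
ft_force: [0.3, 0.8, 0.6]
grip_width: 0.0003
```

arm_command([
  {"delta_pos":[0.5,8,0],"dr":[0,0,0]},
  {"delta_pos":[0.5,8,0],"dr":[0,0,0]},
  {"delta_pos":[1,8,0],"dr":[0,0,0]},
  {"delta_pos":[1,8,0],"dr":[0,0,0]},
  {"delta_pos":[1,8,0],"dr":[0,0,0]},
  {"delta_pos":[1,8,0],"dr":[0,0,0]},
  {"delta_pos":[1,8,0],"dr":[0,0,0]},
  {"delta_pos":[1,8,0],"dr":[0,0,0]},
  {"delta_pos":[1,8,0],"dr":[0,0,0]},
  {"delta_pos":[1,8,0],"dr":[0,0,0]},
  {"delta_pos":[0,0,0],"dr":[0,0,0]},
  {"delta_pos":[0,0,0],"dr":[0,0,0]},
])

```text
time_s: 4.2
position: [0.4294, 0.321, 0.1241]
tool_rot: [[0.997, -0.081, -0.0], [-0.081, -0.997, -0.0], [-0.0, 0.0, -1.0]]
ft_force: [0.1, -0.1, -0.5]
grip_width: 0.0002
```

arm_command([
  {"delta_pos":[0,0,35],"dr":[0,0,0]},
  {"delta_pos":[0,0,45],"dr":[0,0,0]},
  {"delta_pos":[15,-14,30],"dr":[0,0,0]},
  {"delta_pos":[19,-17,22],"dr":[0,0,0]},
  {"delta_pos":[19,-17,22],"dr":[0,0,0]},
  {"delta_pos":[19,-17,22],"dr":[0,0,0]},
  {"delta_pos":[19,-16,0],"dr":[0,0,0]},
  {"delta_pos":[0,0,0],"dr":[0,0,0]},
  {"delta_pos":[0,0,0],"dr":[0,0,0]},
  {"delta_pos":[0,0,0],"dr":[0,0,0]},
], grip=1)

```text
time_s: 5.2
position: [0.5197, 0.2403, 0.3]
tool_rot: [[0.997, -0.081, -0.001], [-0.081, -0.997, -0.0], [-0.001, 0.0, -1.0]]
ft_force: [0.9, 0.0, -0.3]
grip_width: 0.085
```

Run:
```python
from h import *
im=snap("wrist","w2.png"); s=env.observe(); print(s["time_s"],np.round(s["position"],4))
```

```text
5.25 [0.5197 0.2405 0.3001]
```

View pics/w2.png

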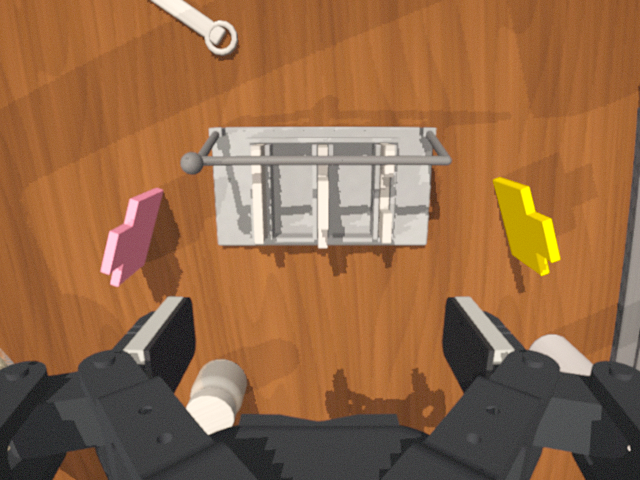

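The keeper still looks closed: knob at (191,162), bar along row 160. Triangulating the knob from the two wrist views.

Run:
```python
from h import *
c,V=load("w2.png")
for z in(.09,.1,.11,.12): print(z,plane(c,V,191.5,162.5,z).round(4))
for u,v in[(211,128),(435,128),(427,245),(218,245)]: print(plane(c,V,u,v,.01).round(4))
c1,V1=load("w1.png"); o1,d1=ray(c1,V1,191,82); o2,d2=ray(c,V,191.5,162.5)
A=np.c_[d1,-d2]; t=np.linalg.lstsq(A,o2-o1,rcond=None)[0]; print(o1+d1*t[0],o2+d2*t[1])
c0,V0=load("scene0.png"); print(proj(c0,V0,[.4225,.281,.11]))
```

```text
0.09 [0.4154 0.2804 0.09  ]
0.1 [0.4185 0.2811 0.1   ]
0.11 [0.4216 0.2818 0.11  ]
0.12 [0.4247 0.2825 0.12  ]
[0.4157 0.3075 0.01  ]
[0.6412 0.2893 0.01  ]
[0.6308 0.1665 0.01  ]
[0.4057 0.1848 0.01  ]
[0.42132766 0.28152028 0.10710895] [0.42075825 0.28160716 0.10727931]
[448.19955683 268.88881141]
```

Run:
```python
from h import *
print(env.nose_length); im=snap("scene","s1.png"); a=im[225:365,320:480]
cv2.imwrite("pics/s1c.png",cv2.resize(a,None,fx=3,fy=3))
```

```text
0.022
```

View pics/s1c.png

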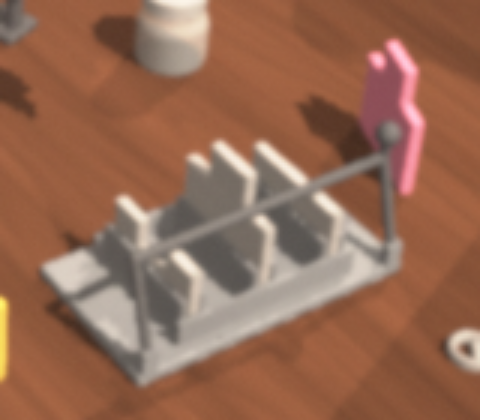

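The keeper is unmoved (knob still at about (450,269) in the scene view), so my push missed or slipped past. Next I pinch the knob from above, where the grip width will confirm contact.

arm_command([
  {"delta_pos":[-25,10,0],"dr":[0,0,0]},
  {"delta_pos":[-25,10,-10],"dr":[0,0,0]},
  {"delta_pos":[-25,11,-15],"dr":[0,0,0]},
  {"delta_pos":[-23,10,-24],"dr":[0,0,0]},
  {"delta_pos":[0,0,-35],"dr":[0,0,0]},
  {"delta_pos":[0,0,-35],"dr":[0,0,0]},
  {"delta_pos":[0,0,-30],"dr":[0,0,0]},
  {"delta_pos":[0,0,-20],"dr":[0,0,0]},
  {"delta_pos":[0,0,-10],"dr":[0,0,0]},
  {"delta_pos":[0,0,0],"dr":[0,0,0]},
  {"delta_pos":[0,0,0],"dr":[0,0,0]},
], grip=0.5)

```text
time_s: 6.4
position: [0.4228, 0.2813, 0.1221]
tool_rot: [[0.997, -0.081, 0.001], [-0.081, -0.997, 0.001], [0.001, -0.001, -1.0]]
ft_force: [-1.4, 0.1, 1.2]
grip_width: 0.0428
```

arm_command([
  {"delta_pos":[0,0,0],"dr":[0,0,0]},
  {"delta_pos":[0,0,0],"dr":[0,0,0]},
  {"delta_pos":[0,0,0],"dr":[0,0,0]},
  {"delta_pos":[0,0,0],"dr":[0,0,0]},
  {"delta_pos":[0,0,0],"dr":[0,0,0]},
  {"delta_pos":[0,0,0],"dr":[0,0,0]},
], grip=0, squeeze=20)

```text
time_s: 7.0
position: [0.4225, 0.2809, 0.1213]
tool_rot: [[0.997, -0.082, 0.0], [-0.082, -0.997, 0.0], [0.0, -0.0, -1.0]]
ft_force: [-0.9, 0.5, -0.3]
grip_width: 0.0004
```

Run:
```python
from h import *
a=snap("wrist","w3.png"); b=snap("scene","s2.png")
cv2.imwrite("pics/m3.png",np.vstack([cv2.resize(a[150:,150:500],(700,330))[:, :],cv2.resize(b[200:300,380:540],(700,250))[:, :]][:2]))
c,V=load("w3.png")
for z in(.0,.022): print(proj(c,V,[.4225,.2809,.1213-z]))
print(proj(c,V,[.4216,.2815,.11]))
```

```text
[319.85742196 302.50552914]
[319.66939566 280.58040087]
[317.35365891 289.31421525]
```

View pics/m3.png

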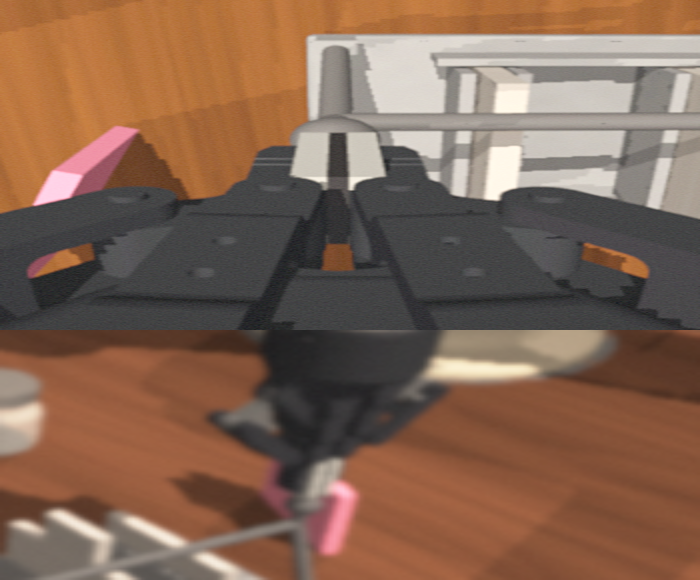

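The pads shut completely (0.4 mm) at the knob's expected place, so I need to see where it really is. Checking the scene picture at higher zoom, with projections of the tips and the knob.

Run:
```python
from h import *
a=cv2.imread("pics/w3.png")[230:350,250:390]; b=cv2.imread("pics/s2.png")[235:295,415:485]
cv2.imwrite("pics/m4.png",np.hstack([cv2.resize(a,(400,343),interpolation=cv2.INTER_CUBIC),cv2.resize(b,(400,343),interpolation=cv2.INTER_CUBIC)]))
c,V=load("s2.png")
for p in[[.4225,.281,.0993],[.4225,.281,.1213],[.4216,.2815,.11],[.4216,.2815,.09]]: print(proj(c,V,p), (proj(c,V,p)-[415,235])*400/70+[400,0])
```

```text
[447.48091856 272.96010894] [585.60524889 216.91490825]
[448.96669059 264.54236811] [594.09537483 168.81353205]
[448.68633603 268.86109414] [592.49334872 193.4919665 ]
[447.34449725 276.43611288] [584.8256986  236.77778788]
```

View pics/m4.png

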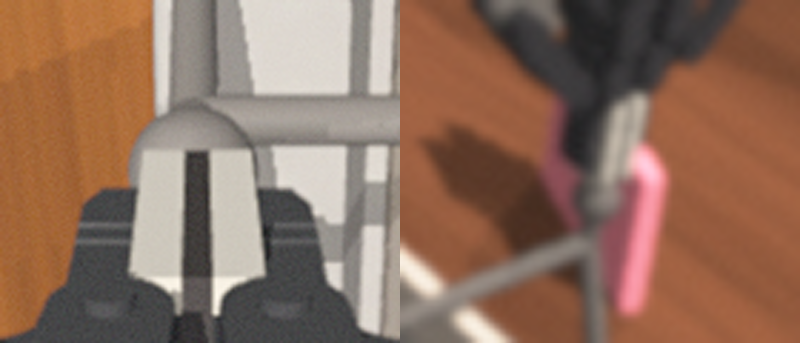

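The pads are sitting above the knob: in the scene crop the pad bottoms are at about (600,188) and the knob just below at (598,195). The tips seem to reach less far than stated. A gentle probe down onto the knob should settle it.

arm_command([
  {"delta_pos":[0,0,-1],"dr":[0,0,0]},
  {"delta_pos":[0,0,-1],"dr":[0,0,0]},
  {"delta_pos":[0,0,0],"dr":[0,0,0]},
])

```text
time_s: 7.4
position: [0.4224, 0.2809, 0.119]
tool_rot: [[0.997, -0.082, -0.0], [-0.082, -0.997, -0.0], [-0.0, 0.0, -1.0]]
ft_force: [-0.0, 0.5, 0.2]
grip_width: 0.0001
```

arm_command([
  {"delta_pos":[0,0,-1],"dr":[0,0,0]},
  {"delta_pos":[0,0,-1],"dr":[0,0,0]},
  {"delta_pos":[0,0,0],"dr":[0,0,0]},
])

```text
time_s: 7.7
position: [0.4226, 0.281, 0.1183]
tool_rot: [[0.997, -0.081, 0.001], [-0.081, -0.997, 0.0], [0.001, -0.0, -1.0]]
ft_force: [-3.2, -1.0, 11.2]
grip_width: 0.0001
```

Contact at TCP z = 0.118, so the shut tips lie about level with the reported TCP, not 22 mm ahead. Redoing the pinch lower down.

arm_command([
  {"delta_pos":[0,0,8],"dr":[0,0,0]},
  {"delta_pos":[0,0,8],"dr":[0,0,0]},
  {"delta_pos":[0,0,0],"dr":[0,0,0]},
  {"delta_pos":[0,0,0],"dr":[0,0,0]},
  {"delta_pos":[0,0,0],"dr":[0,0,0]},
  {"delta_pos":[0,0,-8],"dr":[0,0,0]},
  {"delta_pos":[0,0,-8],"dr":[0,0,0]},
  {"delta_pos":[0,0,-8],"dr":[0,0,0]},
  {"delta_pos":[0,0,-8],"dr":[0,0,0]},
  {"delta_pos":[0,0,0],"dr":[0,0,0]},
], grip=0.5)

```text
time_s: 8.7
position: [0.4219, 0.2807, 0.0999]
tool_rot: [[0.997, -0.082, -0.002], [-0.082, -0.997, -0.001], [-0.002, 0.001, -1.0]]
ft_force: [0.3, -0.3, 0.9]
grip_width: 0.0425
```

arm_command([
  {"delta_pos":[0,0,0],"dr":[0,0,0]},
  {"delta_pos":[0,0,0],"dr":[0,0,0]},
  {"delta_pos":[0,0,0],"dr":[0,0,0]},
  {"delta_pos":[0,0,0],"dr":[0,0,0]},
  {"delta_pos":[0,0,0],"dr":[0,0,0]},
], grip=0)

```text
time_s: 9.2
position: [0.422, 0.281, 0.1014]
tool_rot: [[0.997, -0.081, -0.001], [-0.081, -0.997, 0.0], [-0.001, -0.0, -1.0]]
ft_force: [-5.6, 2.2, 4.9]
grip_width: 0.0159
```

Knob held (15.9 mm). Swinging it along its arc.

arm_command([
  {"delta_pos":[0.5,6.5,1.3],"dr":[0,0,0]},
  {"delta_pos":[0.5,6.5,0.9],"dr":[0,0,0]},
  {"delta_pos":[0.5,6.5,0.4],"dr":[0,0,0]},
  {"delta_pos":[0.5,6.5,0],"dr":[0,0,0]},
  {"delta_pos":[0.5,6.5,-0.5],"dr":[0,0,0]},
  {"delta_pos":[0.6,6.5,-1],"dr":[0,0,0]},
  {"delta_pos":[0.6,6.5,-1.5],"dr":[0,0,0]},
  {"delta_pos":[0.6,6.5,-1.9],"dr":[0,0,0]},
  {"delta_pos":[0,0,0],"dr":[0,0,0]},
])

```text
time_s: 10.1
position: [0.4263, 0.3338, 0.0986]
tool_rot: [[0.997, -0.081, -0.001], [-0.081, -0.997, 0.0], [-0.001, -0.0, -1.0]]
ft_force: [-6.4, 0.2, 2.8]
grip_width: 0.0161
```

arm_command([
  {"delta_pos":[0,0,0],"dr":[0,0,0]},
  {"delta_pos":[0,0,0],"dr":[0,0,0]},
  {"delta_pos":[0,0,0],"dr":[0,0,0]},
  {"delta_pos":[0,0,0],"dr":[0,0,0]},
  {"delta_pos":[0,0,0],"dr":[0,0,0]},
], grip=1)

```text
time_s: 10.6
position: [0.427, 0.3329, 0.099]
tool_rot: [[0.997, -0.082, 0.0], [-0.082, -0.997, 0.0], [0.0, -0.0, -1.0]]
ft_force: [-0.2, 0.6, 0.3]
grip_width: 0.0848
```

Released. Raising to the same viewpoint as before to compare numerically.

arm_command([
  {"delta_pos":[0,0,30],"dr":[0,0,0]},
  {"delta_pos":[0,0,40],"dr":[0,0,0]},
  {"delta_pos":[18,-18,30],"dr":[0,0,0]},
  {"delta_pos":[25,-25,35],"dr":[0,0,0]},
  {"delta_pos":[25,-25,35],"dr":[0,0,0]},
  {"delta_pos":[25,-24,31],"dr":[0,0,0]},
  {"delta_pos":[0,0,0],"dr":[0,0,0]},
  {"delta_pos":[0,0,0],"dr":[0,0,0]},
])

```text
time_s: 11.4
position: [0.5199, 0.2406, 0.2996]
tool_rot: [[0.997, -0.083, -0.0], [-0.083, -0.997, 0.0], [-0.0, -0.0, -1.0]]
ft_force: [-0.1, -0.5, -0.5]
grip_width: 0.0853
```

Run:
```python
from h import *
im=snap("wrist","w4.png"); sc=snap("scene","s3.png"); print(np.round(env.observe()["position"],4))
c,V=load("w4.png"); cs,Vs=load("s3.png")
R=lambda x,y,z:[.5235+x*.9967+y*.081,.237-x*.081+y*.9967,z]
for n,p in[("bar closed",R(-.03,.036,.09)),("knob closed",R(-.104,.036,.11)),("bar open",R(0,.131,.029)),("knob open",R(-.104,.150,.025))]:
    for nm,i,cc,VV in(("w",im,c,V),("s",sc,cs,Vs)):
        u,v=proj(cc,VV,p).round().astype(int); print(n,nm,u,v, i[max(v-3,0):v+4,u-1:u+2].mean(1).round().tolist() if 0<v<477 else None)
# tongue top strip: bright pixels near predicted
u,v=proj(c,V,R(0,0,.105)).astype(int); g=im[v-25:v+26,u-25:u+26].min(2); print(u,v)
ys,xs=np.where(g>215); print(len(xs), xs.mean()+u-25 if len(xs) else None)
for dv in(-24,-12,0,12,24): print(v+dv, np.where(im[v+dv,u-30:u+31].min(1)>200)[0]+u-30)
```

```text
[0.5188 0.2415 0.2987]
bar closed w 288 161 [[190.0, 198.0, 204.0], [189.0, 196.0, 202.0], [188.0, 195.0, 201.0], [189.0, 195.0, 201.0], [187.0, 194.0, 200.0], [188.0, 195.0, 201.0], [187.0, 194.0, 200.0]]
bar closed s 419 288 [[209.0, 225.0, 238.0], [184.0, 200.0, 215.0], [148.0, 163.0, 179.0], [120.0, 131.0, 143.0], [105.0, 114.0, 124.0], [99.0, 108.0, 118.0], [99.0, 108.0, 117.0]]
knob closed w 192 164 [[55.0, 104.0, 168.0], [53.0, 104.0, 167.0], [57.0, 106.0, 170.0], [54.0, 105.0, 169.0], [55.0, 104.0, 169.0], [58.0, 105.0, 169.0], [52.0, 102.0, 168.0]]
knob closed s 448 269 [[86.0, 77.0, 140.0], [86.0, 78.0, 140.0], [86.0, 78.0, 140.0], [87.0, 79.0, 141.0], [86.0, 78.0, 140.0], [87.0, 79.0, 141.0], [86.0, 78.0, 140.0]]
bar open w 323 52 [[154.0, 159.0, 166.0], [158.0, 165.0, 172.0], [157.0, 162.0, 171.0], [142.0, 148.0, 155.0], [124.0, 131.0, 138.0], [110.0, 116.0, 118.0], [87.0, 90.0, 96.0]]
bar open s 434 345 [[74.0, 95.0, 140.0], [98.0, 109.0, 136.0], [122.0, 130.0, 145.0], [131.0, 139.0, 151.0], [124.0, 132.0, 147.0], [105.0, 117.0, 142.0], [84.0, 104.0, 147.0]]
knob open w 211 33 [[119.0, 125.0, 132.0], [114.0, 120.0, 125.0], [109.0, 114.0, 121.0], [104.0, 108.0, 115.0], [100.0, 104.0, 109.0], [93.0, 99.0, 103.0], [86.0, 90.0, 95.0]]
knob open s 480 333 [[86.0, 93.0, 104.0], [92.0, 97.0, 104.0], [95.0, 100.0, 107.0], [97.0, 101.0, 109.0], [94.0, 98.0, 105.0], [88.0, 93.0, 99.0], [88.0, 93.0, 100.0]]
323 206
429 321.965034965035
182 [312 313 314 318 319 320 321 322 323 324 325 326]
194 [313 314 318 319 320 321 322 323 324 325 326 327]
206 [313 314 315 318 319 320 321 322 323 324 325 326 327]
218 [305 306 307 308 309 310 311 312 313 314 318 319 320 321 322 323 324 325
 326 327]
230 [313 314 318 319 320]
```

The keeper is open: all four sample points show grey at the open position and wood or plate at the closed one. The tongue strip agrees with the rack model (322.5 vs 323 px). Descending to grip the tongue.

arm_command([
  {"delta_pos":[3.5,-3.5,-30],"dr":[0,0,0]},
  {"delta_pos":[0,0,-40],"dr":[0,0,0]},
  {"delta_pos":[0,0,-40],"dr":[0,0,0]},
  {"delta_pos":[0,0,-40],"dr":[0,0,0]},
  {"delta_pos":[0,0,-30],"dr":[0,0,0]},
  {"delta_pos":[0,0,-20],"dr":[0,0,0]},
  {"delta_pos":[0,0,-12],"dr":[0,0,0]},
  {"delta_pos":[0,0,-8],"dr":[0,0,0]},
  {"delta_pos":[0,0,0],"dr":[0,0,0]},
  {"delta_pos":[0,0,0],"dr":[0,0,0]},
])

```text
time_s: 12.5
position: [0.5235, 0.2377, 0.0807]
tool_rot: [[0.997, -0.081, 0.001], [-0.081, -0.997, 0.0], [0.001, -0.0, -1.0]]
ft_force: [-0.0, -0.6, 0.1]
grip_width: 0.0854
```

arm_command([
  {"delta_pos":[0,0,0],"dr":[0,0,0]},
  {"delta_pos":[0,0,0],"dr":[0,0,0]},
  {"delta_pos":[0,0,0],"dr":[0,0,0]},
  {"delta_pos":[0,0,0],"dr":[0,0,0]},
  {"delta_pos":[0,0,0],"dr":[0,0,0]},
  {"delta_pos":[0,0,0],"dr":[0,0,0]},
], grip=0, squeeze=60)

```text
time_s: 13.1
position: [0.5234, 0.2375, 0.0801]
tool_rot: [[0.997, -0.082, 0.0], [-0.082, -0.997, 0.0], [0.0, -0.0, -1.0]]
ft_force: [-0.3, -0.8, 2.0]
grip_width: 0.0069
```

Plate gripped with only small forces. Pulling straight up.

arm_command([
  {"delta_pos":[0,0,6],"dr":[0,0,0]},
  {"delta_pos":[0,0,8],"dr":[0,0,0]},
  {"delta_pos":[0,0,10],"dr":[0,0,0]},
  {"delta_pos":[0,0,12],"dr":[0,0,0]},
  {"delta_pos":[0,0,14],"dr":[0,0,0]},
  {"delta_pos":[0,0,20],"dr":[0,0,0]},
  {"delta_pos":[0,0,30],"dr":[0,0,0]},
  {"delta_pos":[0,0,30],"dr":[0,0,0]},
  {"delta_pos":[0,0,30],"dr":[0,0,0]},
  {"delta_pos":[0,0,30],"dr":[0,0,0]},
  {"delta_pos":[0,0,30],"dr":[0,0,0]},
  {"delta_pos":[0,0,20],"dr":[0,0,0]},
  {"delta_pos":[0,0,10],"dr":[0,0,0]},
])

```text
time_s: 14.4
position: [0.5232, 0.2375, 0.3327]
tool_rot: [[0.997, -0.081, 0.004], [-0.081, -0.997, 0.001], [0.003, -0.001, -1.0]]
ft_force: [-0.3, -0.0, -4.6]
grip_width: 0.0064
```

arm_command([
  {"delta_pos":[1,-15,0],"dr":[0,0,0]},
  {"delta_pos":[2,-25,0],"dr":[0,0,0]},
  {"delta_pos":[2,-30,0],"dr":[0,0,0]},
  {"delta_pos":[2,-30,0],"dr":[0,0,0]},
  {"delta_pos":[2,-30,0],"dr":[0,0,0]},
  {"delta_pos":[2,-30,0],"dr":[0,0,0]},
  {"delta_pos":[2,-30,0],"dr":[0,0,0]},
  {"delta_pos":[2,-30,0],"dr":[0,0,0]},
  {"delta_pos":[2,-30,0],"dr":[0,0,0]},
  {"delta_pos":[2,-30,0],"dr":[0,0,0]},
  {"delta_pos":[2,-30,0],"dr":[0,0,0]},
  {"delta_pos":[2,-30,0],"dr":[0,0,0]},
  {"delta_pos":[2,-30,0],"dr":[0,0,0]},
  {"delta_pos":[2,-30,0],"dr":[0,0,0]},
  {"delta_pos":[2,-30,0],"dr":[0,0,0]},
  {"delta_pos":[2,-30,0],"dr":[0,0,0]},
  {"delta_pos":[2,-30,0],"dr":[0,0,0]},
  {"delta_pos":[2,-17,0],"dr":[0,0,0]},
  {"delta_pos":[0,0,0],"dr":[0,0,0]},
  {"delta_pos":[0,0,0],"dr":[0,0,0]},
])

```text
time_s: 16.4
position: [0.5577, -0.2697, 0.3289]
tool_rot: [[0.997, -0.082, -0.002], [-0.082, -0.997, 0.002], [-0.002, -0.001, -1.0]]
ft_force: [-1.1, 1.4, -4.5]
grip_width: 0.0066
```

Run:
```python
from h import *
im=snap("wrist","w5.png"); snap("scene","s4.png"); s=env.observe(); print(s["time_s"],np.round(s["position"],4),s["grip_width"],s["ft_force"])
```

```text
16.5 [ 0.558  -0.2688  0.3297] 0.006855445586049436 [-0.25282455  0.35514591 -4.4625917 ]
```

View pics/w5.png

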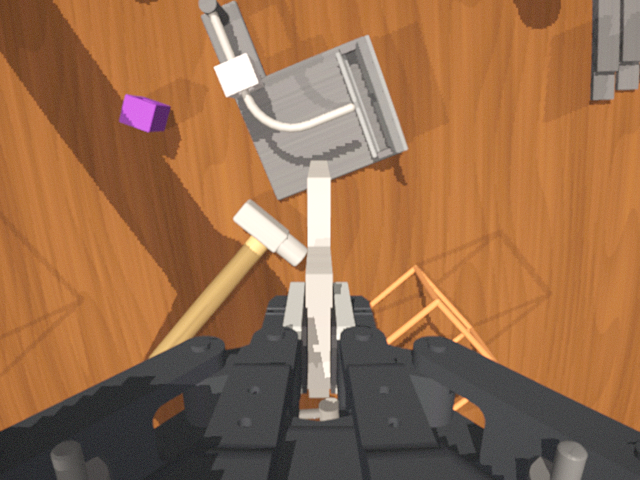

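Wrist view: post top at (208,5), stop at (238,74), rod bend near (270,125), rod free end at (353,107), fence line (340,53)–(380,157), purple decoy at (145,113). The held plate shows as a strip in the middle. Fitting the rod's legs next.

```bash
cat > jig.py <<'E'
from h import *
im=cv2.imread("pics/w5.png"); c,V=load("w5.png"); hsv=cv2.cvtColor(im,cv2.COLOR_BGR2HSV)
m=((hsv[...,1]<50)&(hsv[...,2]>185)).astype(np.uint8)
m[150:]=0; m[:, 360:]=0; m[:,:205]=0
def line(poly):
    k=np.zeros_like(m); cv2.fillPoly(k,[np.array(poly)],1); ys,xs=np.where(k&m)
    P=np.array([plane(c,V,x,y,.058)[:2] for x,y in zip(xs,ys)]).astype(np.float32)
    vx,vy,x0,y0=cv2.fitLine(P,cv2.DIST_HUBER,0,.001,.001).ravel(); print(len(P)); return np.array([vx,vy]),np.array([x0,y0]),P
d1,p1,P1=line([(205,15),(230,15),(240,52),(215,52)])
d2,p2,P2=line([(312,100),(360,100),(360,135),(312,135)])
if d1[1]<0:d1=-d1
if d2[0]<0:d2=-d2
t=np.linalg.solve(np.c_[d1,-d2],p2-p1); X=p1+d1*t[0]
a1=np.degrees(np.arctan2(d1[1],d1[0]))-90; a2=np.degrees(np.arctan2(d2[1],d2[0])); print("yaw",a1,a2)
print("corner",X,"end along leg2",((P2-X)@d2).max(),"post dist",(plane(c,V,208,5,.066)[:2]-X)@d1)
for th in(a1,a2,(a1+a2)/2):
    r=np.radians(th);R=np.array([[np.cos(r),-np.sin(r)],[np.sin(r),np.cos(r)]]); O=X+R@[.110,0]
    print(th,"origin",O,"stop jig",(R.T@(plane(c,V,237,74,.07)[:2]-O)))
for n,u,v,z in[("BR top",368,37,.0),("BR bot",406,150,.0),("BL",282,198,0.)]: q=R.T@(plane(c,V,u,v,z)[:2]-O); print(n,q.round(4))
# stop top contour
k=np.zeros_like(m); k[50:100,210:262]=m[50:100,210:262]; k=cv2.morphologyEx(k,cv2.MORPH_OPEN,np.ones((15,15),np.uint8))
ct=max(cv2.findContours(k,0,2)[0],key=cv2.contourArea); rr=cv2.minAreaRect(ct); print("stop rect",rr, (R.T@(plane(c,V,*rr[0],.07)[:2]-O)).round(4), plane(c,V,*rr[0],.07).round(4))
b=[plane(c,V,*p,.07)[:2] for p in cv2.boxPoints(rr)]; print([ (round(float(np.linalg.norm(b[i]-b[i-1])),4),round(float(np.degrees(np.arctan2(*(b[i]-b[i-1])[::-1]))),1)) for i in range(4)])
E
python3 jig.py
```

```text
350
436
yaw 18.585442 15.897329
corner [ 0.5117595 -0.2173441] end along leg2 0.09230215 post dist 0.1301592690059395
18.585442 origin [ 0.61602296 -0.18228507] stop jig [-0.1096643   0.06423055]
15.897329 origin [ 0.61755247 -0.18721352] stop jig [-0.11267703  0.06417562]
17.241386 origin [ 0.61681662 -0.18474032] stop jig [-0.11117099  0.06422076]
BR top [0.0227 0.0586]
BR bot [ 0.0204 -0.0677]
BL [-0.1285 -0.0662]
stop rect ((236.5, 74.0), (34.0, 35.0), 90.0) [-0.1116  0.0644] [ 0.4911 -0.1563  0.07  ]
[(0.0299, 82.7), (0.0319, -5.5), (0.0298, -96.4), (0.0324, 174.6)]
```

```bash
cat > seg.py <<'E'
from h import *
im=cv2.imread("pics/w5.png"); c,V=load("w5.png")
g=cv2.cvtColor(im,cv2.COLOR_BGR2GRAY)
th=np.radians(16.4);R=np.array([[np.cos(th),-np.sin(th)],[np.sin(th),np.cos(th)]])
O=np.array([.6172,-.1862])
L=cv2.createLineSegmentDetector().detect(g[0:215,190:420])[0][:,0]+[190,0,190,0]
for s in L:
    if np.hypot(s[2]-s[0],s[3]-s[1])<25: continue
    a,b=[R.T@(plane(c,V,*p,.0)[:2]-O)*1000 for p in(s[:2],s[2:])]
    a6,b6=[R.T@(plane(c,V,*p,.061)[:2]-O)*1000 for p in(s[:2],s[2:])]
    d=b-a; ang=np.degrees(np.arctan2(d[1],d[0]))%90
    print(s.round(1),"z0",a.round(1),b.round(1),"z61",a6.round(1),b6.round(1),"ang",round(ang if ang<45 else ang-90,1))
E
python3 seg.py
```

```text
[330.1 213.1 330.1 175.6] z0 [ -82.7 -102.7] [-67.4 -62.5] z61 [-79.4 -89.8] [-66.1 -54.8] ang -20.8
[233.3  55.8 215.    9.6] z0 [-117.8   94.5] [-117.5  144.6] z61 [-110.1   81.8] [-109.8  125.5] ang -0.4
[306.6 178.1 306.9 213.1] z0 [-93.  -55.6] [-107.5  -93.1] z61 [-88.5 -48.8] [-101.1  -81.5] ang -21.1
[239.6  94.7 256.8 119.1] z0 [-127.4   55. ] [-120.1   24.4] z61 [-118.4   47.5] [-112.    20.8] ang 13.4
[213.2  67.6 225.2  96.5] z0 [-142.7   91.5] [-142.7   59.1] z61 [-131.7   79.3] [-131.7   51. ] ang -0.0
[281.2 123.4 258.9 110.6] z0 [-97.   10.4] [-114.5   31.8] z61 [-91.9   8.6] [-107.1   27.3] ang 39.1
[258.1  81.2 246.6  53.3] z0 [-103.3   60.6] [-103.7   91.6] z61 [-97.4  52.3] [-97.8  79.3] ang 0.7
[256.5 120.4 289.3 132.1] z0 [-120.9   23.2] [-92.2  -1.6] z61 [-112.7   19.8] [-87.8  -1.8] ang -40.8
[260.5 111.2 245.8  90.5] z0 [-113.1   30.6] [-119.4   56.5] z61 [-105.9   26.2] [-111.4   48.8] ang 13.7
[348.8 103.8 290.6 125.5] z0 [-20.8   3.2] [-88.2   4.5] z61 [-25.6   2.4] [-84.3   3.5] ang -1.1
[354.9 107.1 372.3 155.5] z0 [-15.9  -2.4] [-15.7 -58.3] z61 [-21.3 
[... 999 characters left out ...]
125.9] ang 0.2
[365.1  34.4 263.9  75.7] z0 [19.9 63.9] [-95.3  63.5] z61 [ 9.9 55.2] [-90.5  54.8] ang 0.2
[295.3 165.  273.2 153. ] z0 [-99.5 -37.4] [-117.4  -16.1] z61 [-94.1 -32.9] [-109.6  -14.4] ang 40.0
[253.5 142.4 277.  198.8] z0 [-133.3    2.5] [-133.1  -65.3] z61 [-123.5    1.8] [-123.4  -57.3] ang 0.1
[379.8 150.5 350.2  67.8] z0 [ -6. -56.] [-6.6 37.7] z61 [-12.7 -49.2] [-13.2  32.4] ang 0.4
[365.1  37.9 403.3 148.1] z0 [18.8 60.6] [ 19.4 -62.8] z61 [ 8.9 52.4] [  9.4 -55.1] ang 0.3
[200.3  15.2 219.6  60.5] z0 [-134.2  145.5] [-133.4   95.5] z61 [-124.3  126.2] [-123.6   82.8] ang 0.9
[345.6  63.1 376.4 148.3] z0 [-9.5 43.9] [ -8.8 -52.4] z61 [-15.7  37.8] [-15.1 -46.1] ang 0.4
```

Yaw is 16.65°. After matching the fence and lip edges and both rod legs, the jig origin is about (0.6143, −0.1875). Moving above the groove and partway down.

arm_command([
  {"delta_pos":[11,16,0],"dr":[0,0,4.3]},
  {"delta_pos":[11,16,0],"dr":[0,0,4.3]},
  {"delta_pos":[11,16,0],"dr":[0,0,4.3]},
  {"delta_pos":[11,16,0],"dr":[0,0,4.2]},
  {"delta_pos":[12.3,17.7,0],"dr":[0,0,4.2]},
  {"delta_pos":[0,0,-20],"dr":[0,0,0]},
  {"delta_pos":[0,0,-30],"dr":[0,0,0]},
  {"delta_pos":[0,0,-30],"dr":[0,0,0]},
  {"delta_pos":[0,0,-30],"dr":[0,0,0]},
  {"delta_pos":[0,0,-30],"dr":[0,0,0]},
  {"delta_pos":[0,0,-25],"dr":[0,0,0]},
  {"delta_pos":[0,0,-15],"dr":[0,0,0]},
  {"delta_pos":[0,0,0],"dr":[0,0,0]},
  {"delta_pos":[0,0,0],"dr":[0,0,0]},
  {"delta_pos":[0,0,0],"dr":[0,0,0]},
])

```text
time_s: 18.0
position: [0.6151, -0.1878, 0.1515]
tool_rot: [[0.958, 0.287, 0.002], [0.287, -0.958, -0.001], [0.002, 0.002, -1.0]]
ft_force: [-0.5, 1.2, -5.2]
grip_width: 0.0068
```

```bash
cat > chk.py <<'E'
from h import *
import sys
f=sys.argv[1]; im=snap("wrist",f); s=env.observe(); p=np.array(s["position"]); Rt=np.array(s["tool_rot"]); print(s["time_s"],p.round(4),Rt[:2,0].round(3),np.round(s["ft_force"],1),s["grip_width"])
c,V=load(f); th=np.radians(16.65);R=np.array([[np.cos(th),-np.sin(th)],[np.sin(th),np.cos(th)]]); O=np.array([.6143,-.1875])
print("tcp in jig mm",(R.T@(p[:2]-O)*1000).round(1))
g=cv2.cvtColor(im,cv2.COLOR_BGR2GRAY)
L=cv2.createLineSegmentDetector().detect(g[0:300])[0][:,0]
for q in L:
    if np.hypot(q[2]-q[0],q[3]-q[1])<40: continue
    o=[]
    for z in(.008,.024,.061): o+=[R.T@(plane(c,V,*t,z)[:2]-O)*1000 for t in(q[:2],q[2:])]
    if min(abs(o[0][0]),abs(o[4][0]))<30 : print(q.round(0),"z8",o[0].round(1),o[1].round(1),"z24",o[2].round(1),"z61",o[4].round(1),o[5].round(1))
E
python3 chk.py w6.png
```

```text
18.05 [ 0.6151 -0.1879  0.1514] [0.958 0.286] [ 0.6  0.5 -4.1] 0.006360602020829965
tcp in jig mm [ 0.6 -0.6]
[307. 152. 307. 272.] z8 [-7.8 44. ] [ -8.5 -41.6] z24 [-7.4 45.2] z61 [-6.5 47.8] [ -7.1 -21.9]
[346. 281. 348. 139.] z8 [ 19.9 -48.4] [19.5 52.3] z24 [ 18.7 -42.1] z61 [ 16.1 -27.4] [15.8 54.6]
[302. 284. 301. 137.] z8 [-11.7 -51.3] [-11.9  53.9] z24 [-11.1 -44.8] z61 [ -9.6 -29.8] [-9.8 55.9]
[330. 272. 330. 178.] z8 [  8.4 -41.6] [ 7.7 26.3] z24 [  7.8 -35.7] z61 [  6.7 -21.9] [ 6.2 33.4]
[295. 138. 297. 282.] z8 [-15.7  53.1] [-15.4 -49.4] z24 [-14.9  53.8] z61 [-12.9  55.3] [-12.7 -28.2]
[282. 230. 193. 230.] z8 [-25.7 -10.3] [-88.8 -10. ] z24 [-24.3  -6.1] z61 [-21.1   3.6] [-72.4   3.9]
[346. 122. 179. 124.] z8 [18.  63.4] [-92.9  63.1] z24 [17.  63.4] z61 [14.5 63.6] [-75.8  63.4]
[341. 139. 339. 279.] z8 [15.2 52.3] [ 15.3 -47.4] z24 [14.4 53. ] z61 [12.3 54.6] [ 12.4 -26.6]
```

Close up, the lip and fence edges sit symmetrically about the estimated groove. Lowering.

arm_command([
  {"delta_pos":[-0.5,0,-10],"dr":[0,0,0]},
  {"delta_pos":[0,0,-10],"dr":[0,0,0]},
  {"delta_pos":[0,0,-10],"dr":[0,0,0]},
  {"delta_pos":[0,0,-10],"dr":[0,0,0]},
  {"delta_pos":[0,0,-8],"dr":[0,0,0]},
  {"delta_pos":[0,0,-6],"dr":[0,0,0]},
  {"delta_pos":[0,0,0],"dr":[0,0,0]},
  {"delta_pos":[0,0,0],"dr":[0,0,0]},
])

```text
time_s: 18.85
position: [0.6142, -0.1879, 0.0961]
tool_rot: [[0.958, 0.286, 0.0], [0.286, -0.958, -0.0], [0.0, 0.0, -1.0]]
ft_force: [0.6, -0.4, -4.7]
grip_width: 0.0071
```

arm_command([
  {"delta_pos":[0,0,-4],"dr":[0,0,0]},
  {"delta_pos":[0,0,-4],"dr":[0,0,0]},
  {"delta_pos":[0,0,-3],"dr":[0,0,0]},
  {"delta_pos":[0,0,-3],"dr":[0,0,0]},
  {"delta_pos":[0,0,0],"dr":[0,0,0]},
  {"delta_pos":[0,0,0],"dr":[0,0,0]},
])

```text
time_s: 19.45
position: [0.6141, -0.1879, 0.0819]
tool_rot: [[0.958, 0.286, -0.0], [0.286, -0.958, 0.0], [-0.0, -0.0, -1.0]]
ft_force: [0.7, 0.3, -4.6]
grip_width: 0.0066
```

Free so far: the force is just the plate's weight. Last few millimetres.

arm_command([
  {"delta_pos":[0,0,-1.5],"dr":[0,0,0]},
  {"delta_pos":[0,0,-1.5],"dr":[0,0,0]},
  {"delta_pos":[0,0,0],"dr":[0,0,0]},
  {"delta_pos":[0,0,0],"dr":[0,0,0]},
])

```text
time_s: 19.85
position: [0.6141, -0.1879, 0.0789]
tool_rot: [[0.958, 0.286, -0.0], [0.286, -0.958, 0.0], [-0.0, -0.0, -1.0]]
ft_force: [0.4, -0.7, -4.2]
grip_width: 0.0065
```

arm_command([
  {"delta_pos":[0,0,-1],"dr":[0,0,0]},
  {"delta_pos":[0,0,0],"dr":[0,0,0]},
])

```text
time_s: 20.05
position: [0.6142, -0.188, 0.0782]
tool_rot: [[0.958, 0.286, 0.001], [0.286, -0.958, -0.0], [0.0, 0.0, -1.0]]
ft_force: [-0.2, -0.3, -2.8]
grip_width: 0.0068
```

Floor reached. Nudging toward the fence, then releasing.

arm_command([
  {"delta_pos":[0.7,0.2,-0.5],"dr":[0,0,0]},
  {"delta_pos":[0.7,0.2,0],"dr":[0,0,0]},
  {"delta_pos":[0.3,0.1,0],"dr":[0,0,0]},
  {"delta_pos":[0,0,0],"dr":[0,0,0]},
  {"delta_pos":[0,0,0],"dr":[0,0,0]},
])

```text
time_s: 20.55
position: [0.6154, -0.1877, 0.0782]
tool_rot: [[0.958, 0.286, -0.001], [0.286, -0.958, -0.001], [-0.001, 0.001, -1.0]]
ft_force: [-4.9, -0.1, 5.8]
grip_width: 0.0068
```

arm_command([
  {"delta_pos":[0,0,0],"dr":[0,0,0]},
  {"delta_pos":[0,0,0],"dr":[0,0,0]},
  {"delta_pos":[0,0,0],"dr":[0,0,0]},
  {"delta_pos":[0,0,0],"dr":[0,0,0]},
], grip=0.35)

```text
time_s: 20.95
position: [0.6159, -0.1873, 0.0774]
tool_rot: [[0.958, 0.286, 0.0], [0.286, -0.958, -0.0], [0.0, 0.0, -1.0]]
ft_force: [1.0, -0.2, 0.5]
grip_width: 0.0296
```

The plate touched the fence and is released. Rising, and measuring the stop from the pictures already taken plus one fresh one.

arm_command([
  {"delta_pos":[0,0,8],"dr":[0,0,0]},
  {"delta_pos":[0,0,12],"dr":[0,0,0]},
  {"delta_pos":[0,0,20],"dr":[0,0,0]},
  {"delta_pos":[0,0,30],"dr":[0,0,0]},
  {"delta_pos":[-17,-10,40],"dr":[0,0,0]},
  {"delta_pos":[-22,-10,40],"dr":[0,0,0]},
  {"delta_pos":[-22,-10,0],"dr":[0,0,0]},
  {"delta_pos":[-22,-10,0],"dr":[0,0,0]},
  {"delta_pos":[0,0,0],"dr":[0,0,0]},
  {"delta_pos":[0,0,0],"dr":[0,0,0]},
  {"delta_pos":[0,0,0],"dr":[0,0,0]},
], grip=0.6)

```text
time_s: 22.05
position: [0.5334, -0.2271, 0.2278]
tool_rot: [[0.958, 0.287, 0.001], [0.287, -0.958, -0.0], [0.001, 0.0, -1.0]]
ft_force: [0.2, -0.5, 0.5]
grip_width: 0.0509
```

```bash
cat > stop.py <<'E'
from h import *
import sys
f=sys.argv[1]; im=snap("wrist",f); snap("scene","s_"+f); s=env.observe(); p=np.array(s["position"]); print(s["time_s"],p.round(4))
c,V=load(f); th=np.radians(16.65);R=np.array([[np.cos(th),-np.sin(th)],[np.sin(th),np.cos(th)]]); O=np.array([.6143,-.1875])
W=lambda x,y,z:[*(O+R@np.array([x,y])),z]
print("pred stop",proj(c,V,W(-.110,.065,.07)),"tongue end",proj(c,V,W(.002,.02,.103)),proj(c,V,W(.002,-.02,.103)))
g=cv2.cvtColor(im,cv2.COLOR_BGR2GRAY)
L=cv2.createLineSegmentDetector().detect(g)[0][:,0]
for q in L:
    if np.hypot(q[2]-q[0],q[3]-q[1])<18: continue
    o=[R.T@(plane(c,V,*t,z)[:2]-O)*1000 for z in(.07,.103) for t in(q[:2],q[2:])]
    if abs(o[0]-[-110,70]).max()<32: print("S",q.round(0),"z70",o[0].round(1),o[1].round(1))
    if abs(o[2]-[0,0]).max()<32 and abs(o[2][0])<14: print("P",q.round(0),"z103",o[2].round(1),o[3].round(1))
E
python3 stop.py w7.png
```

```text
22.15 [ 0.5334 -0.227   0.2274]
pred stop [288.90120349  99.02879813] tongue end [461.51400846 170.49892584] [456.47331846 230.83972654]
S [267. 121. 312. 120.] z70 [-125.5   50.5] [-94.3  50.5]
P [461. 230. 466. 170.] z103 [  5.3 -19.7] [ 5.2 20. ]
S [294.  76. 294.   8.] z70 [-106.3   80.5] [-106.1  123.8]
S [264.  79. 265. 119.] z70 [-126.5   78.1] [-126.6   51.4]
S [284. 123. 290. 157.] z70 [-113.9   48.9] [-109.7   25.4]
P [452. 166. 455. 128.] z103 [-4.3 23. ] [-4.3 46.5]
S [313. 119. 314.  81.] z70 [-93.6  51.3] [-92.8  77.2]
P [453. 169. 449. 228.] z103 [-3.4 20.7] [ -3.3 -18.1]
P [436. 222. 435. 249.] z103 [-12.  -13.9] [-11.7 -32.9]
P [460. 167. 464. 114.] z103 [ 1.1 22.3] [ 1.2 55. ]
P [451. 233. 449. 259.] z103 [ -1.6 -21.5] [ -1.6 -40. ]
S [317.  82. 317.   2.] z70 [-90.8  76.3] [-90.9 127.7]
```

The plate is upright (tongue edges at jig x −3.3 to +5.3, y about 0). The stop is at jig (−110, 64.5). Going to grip it slightly toward its rear.

arm_command([
  {"delta_pos":[-11,18,0],"dr":[0,0,0]},
  {"delta_pos":[-11,18,0],"dr":[0,0,0]},
  {"delta_pos":[-11,18,0],"dr":[0,0,0]},
  {"delta_pos":[-10.8,18.7,-10],"dr":[0,0,0]},
  {"delta_pos":[0,0,-35],"dr":[0,0,0]},
  {"delta_pos":[0,0,-35],"dr":[0,0,0]},
  {"delta_pos":[0,0,-35],"dr":[0,0,0]},
  {"delta_pos":[0,0,-25],"dr":[0,0,0]},
  {"delta_pos":[0,0,-18],"dr":[0,0,0]},
  {"delta_pos":[0,0,-12],"dr":[0,0,0]},
  {"delta_pos":[0,0,0],"dr":[0,0,0]},
  {"delta_pos":[0,0,0],"dr":[0,0,0]},
])

```text
time_s: 23.35
position: [0.4894, -0.1546, 0.0576]
tool_rot: [[0.958, 0.287, 0.0], [0.287, -0.958, -0.0], [0.0, 0.0, -1.0]]
ft_force: [0.4, 0.3, 0.9]
grip_width: 0.0513
```

arm_command([
  {"delta_pos":[0,0,0],"dr":[0,0,0]},
  {"delta_pos":[0,0,0],"dr":[0,0,0]},
  {"delta_pos":[0,0,0],"dr":[0,0,0]},
  {"delta_pos":[0,0,0],"dr":[0,0,0]},
  {"delta_pos":[0,0,0],"dr":[0,0,0]},
], grip=0, squeeze=30)

```text
time_s: 23.85
position: [0.4895, -0.1549, 0.0583]
tool_rot: [[0.958, 0.286, 0.002], [0.286, -0.958, -0.001], [0.002, 0.001, -1.0]]
ft_force: [0.4, 1.0, 6.3]
grip_width: 0.0313
```

Run:
```python
import numpy as np
th=np.radians(16.65);R=np.array([[np.cos(th),-np.sin(th)],[np.sin(th),np.cos(th)]])
off=.003; pts=[]
def T(b,phi): h=np.array([np.sin(phi),-np.cos(phi)]); return np.array(b)*1000-off*1000*h
r=.044
pts.append((T((-.110,.0645),0),0))
pts+= [(T((-.110+.001*k/4,.0645-.0195*k/4),0),0) for k in(1,2,3,4)]
for k in range(1,19):
    f=np.radians(5*k); pts.append((T((-.065-r*np.cos(f),.045-r*np.sin(f)),f),5*k))
for x in np.linspace(-.065,-.020,10)[1:]: pts.append((T((x,.0005),np.pi/2),90))
for a,b in zip(pts,pts[1:]): print((R@(b[0]-a[0])).round(1).tolist(),b[1]-a[1],end="; ")
from rig import env; s=env.observe(); print("\n",np.round(s["position"],4))
```

```text
[1.6, -4.6] 0; [1.6, -4.6] 0; [1.6, -4.6] 0; [1.6, -4.6] 0; [1.0, -3.7] 5; [1.3, -3.6] 5; [1.6, -3.5] 5; [1.9, -3.3] 5; [2.2, -3.1] 5; [2.5, -2.9] 5; [2.7, -2.7] 5; [3.0, -2.5] 5; [3.2, -2.2] 5; [3.3, -1.9] 5; [3.5, -1.6] 5; [3.6, -1.3] 5; [3.7, -1.0] 5; [3.8, -0.7] 5; [3.8, -0.3] 5; [3.8, 0.0] 5; [3.8, 0.4] 5; [3.8, 0.7] 5; [4.9, 1.0] 0; [4.8, 1.4] 0; [4.8, 1.4] 0; [4.8, 1.4] 0; [4.8, 1.4] 0; [4.8, 1.4] 0; [4.8, 1.4] 0; [4.8, 1.4] 0; [4.8, 1.4] 0; 
 [ 0.4895 -0.1549  0.0583]
```

Stop gripped (31.3 mm). Lifting it 3 mm to centre the bore on the rod, then sliding along and into the bend.

arm_command([
  {"delta_pos":[0,0,1.5],"dr":[0,0,0]},
  {"delta_pos":[0,0,1.5],"dr":[0,0,0]},
  {"delta_pos":[0,0,0],"dr":[0,0,0]},
  {"delta_pos":[1.6,-4.6,0],"dr":[0,0,0]},
  {"delta_pos":[1.6,-4.6,0],"dr":[0,0,0]},
  {"delta_pos":[1.6,-4.6,0],"dr":[0,0,0]},
  {"delta_pos":[1.6,-4.6,0],"dr":[0,0,0]},
  {"delta_pos":[0,0,0],"dr":[0,0,0]},
])

```text
time_s: 24.65
position: [0.4956, -0.1738, 0.0604]
tool_rot: [[0.958, 0.285, 0.0], [0.285, -0.958, -0.0], [0.0, 0.0, -1.0]]
ft_force: [0.3, -0.5, -2.2]
grip_width: 0.0309
```

arm_command([
  {"delta_pos":[1.0,-3.7,0],"dr":[0,0,5]},
  {"delta_pos":[1.3,-3.6,0],"dr":[0,0,5]},
  {"delta_pos":[1.6,-3.5,0],"dr":[0,0,5]},
  {"delta_pos":[1.9,-3.3,0],"dr":[0,0,5]},
  {"delta_pos":[2.2,-3.1,0],"dr":[0,0,5]},
  {"delta_pos":[2.5,-2.9,0],"dr":[0,0,5]},
  {"delta_pos":[0,0,0],"dr":[0,0,0]},
])

```text
time_s: 25.35
position: [0.5062, -0.1934, 0.0604]
tool_rot: [[0.686, 0.727, 0.0], [0.727, -0.686, -0.0], [0.0, 0.0, -1.0]]
ft_force: [-0.3, -0.4, -2.0]
grip_width: 0.0307
```

Forces show only the block's weight. Continuing round the bend.

arm_command([
  {"delta_pos":[2.7,-2.7,0],"dr":[0,0,5]},
  {"delta_pos":[3.0,-2.5,0],"dr":[0,0,5]},
  {"delta_pos":[3.2,-2.2,0],"dr":[0,0,5]},
  {"delta_pos":[3.3,-1.9,0],"dr":[0,0,5]},
  {"delta_pos":[3.5,-1.6,0],"dr":[0,0,5]},
  {"delta_pos":[3.6,-1.3,0],"dr":[0,0,5]},
  {"delta_pos":[0,0,0],"dr":[0,0,0]},
])

```text
time_s: 26.05
position: [0.5253, -0.2053, 0.0603]
tool_rot: [[0.233, 0.973, -0.0], [0.973, -0.233, 0.0], [0.0, -0.0, -1.0]]
ft_force: [0.2, 0.4, -2.6]
grip_width: 0.0314
```

arm_command([
  {"delta_pos":[3.7,-1.0,0],"dr":[0,0,5]},
  {"delta_pos":[3.8,-0.7,0],"dr":[0,0,5]},
  {"delta_pos":[3.8,-0.3,0],"dr":[0,0,5]},
  {"delta_pos":[3.8,0,0],"dr":[0,0,5]},
  {"delta_pos":[3.8,0.4,0],"dr":[0,0,5]},
  {"delta_pos":[3.8,0.7,0],"dr":[0,0,5]},
  {"delta_pos":[0,0,0],"dr":[0,0,0]},
])

```text
time_s: 26.75
position: [0.5479, -0.206, 0.0603]
tool_rot: [[-0.284, 0.959, -0.0], [0.959, 0.284, 0.0], [0.0, -0.0, -1.0]]
ft_force: [0.1, 0.0, -1.2]
grip_width: 0.031
```

arm_command([
  {"delta_pos":[4.8,1.4,0],"dr":[0,0,0]},
  {"delta_pos":[4.8,1.4,0],"dr":[0,0,0]},
  {"delta_pos":[4.8,1.4,0],"dr":[0,0,0]},
  {"delta_pos":[4.8,1.4,0],"dr":[0,0,0]},
  {"delta_pos":[4.8,1.4,0],"dr":[0,0,0]},
  {"delta_pos":[4.8,1.4,0],"dr":[0,0,0]},
  {"delta_pos":[4.8,1.4,0],"dr":[0,0,0]},
  {"delta_pos":[4.8,1.4,0],"dr":[0,0,0]},
  {"delta_pos":[4.8,1.4,0],"dr":[0,0,0]},
  {"delta_pos":[0,0,0],"dr":[0,0,0]},
  {"delta_pos":[0,0,0],"dr":[0,0,0]},
])

```text
time_s: 27.85
position: [0.5911, -0.1936, 0.0603]
tool_rot: [[-0.286, 0.958, -0.0], [0.958, 0.286, 0.0], [0.0, -0.0, -1.0]]
ft_force: [0.2, -0.6, -1.6]
grip_width: 0.0317
```

arm_command([
  {"delta_pos":[1,0.3,0],"dr":[0,0,0]},
  {"delta_pos":[1,0.3,0],"dr":[0,0,0]},
  {"delta_pos":[0,0,0],"dr":[0,0,0]},
])

```text
time_s: 28.15
position: [0.5931, -0.1931, 0.0604]
tool_rot: [[-0.286, 0.958, 0.0], [0.958, 0.286, -0.0], [-0.0, 0.0, -1.0]]
ft_force: [-0.2, 0.1, -1.2]
grip_width: 0.0309
```

arm_command([
  {"delta_pos":[1,0.3,0],"dr":[0,0,0]},
  {"delta_pos":[0,0,0],"dr":[0,0,0]},
])

```text
time_s: 28.35
position: [0.5942, -0.1928, 0.0604]
tool_rot: [[-0.286, 0.958, 0.0], [0.958, 0.286, -0.0], [-0.0, 0.0, -1.0]]
ft_force: [0.4, -0.8, -1.8]
grip_width: 0.0313
```

arm_command([
  {"delta_pos":[0,0,-1.5],"dr":[0,0,0]},
  {"delta_pos":[0,0,-1],"dr":[0,0,0]},
  {"delta_pos":[0.5,0.1,0],"dr":[0,0,0]},
  {"delta_pos":[0,0,0],"dr":[0,0,0]},
])

```text
time_s: 28.75
position: [0.5945, -0.1928, 0.0583]
tool_rot: [[-0.286, 0.958, 0.0], [0.958, 0.286, -0.0], [-0.0, -0.0, -1.0]]
ft_force: [-2.8, 0.2, 3.6]
grip_width: 0.0309
```

arm_command([
  {"delta_pos":[0.5,0.1,0],"dr":[0,0,0]},
  {"delta_pos":[0.5,0.2,0],"dr":[0,0,0]},
  {"delta_pos":[0,0,0],"dr":[0,0,0]},
])

```text
time_s: 29.05
position: [0.5957, -0.1926, 0.0582]
tool_rot: [[-0.286, 0.958, 0.0], [0.958, 0.286, -0.0], [-0.001, 0.0, -1.0]]
ft_force: [-3.2, -1.6, 5.8]
grip_width: 0.0311
```

arm_command([
  {"delta_pos":[0.5,0.1,0],"dr":[0,0,0]},
  {"delta_pos":[0,0,0],"dr":[0,0,0]},
])

```text
time_s: 29.25
position: [0.5962, -0.1925, 0.0582]
tool_rot: [[-0.286, 0.958, 0.0], [0.958, 0.286, -0.0], [-0.001, 0.0, -1.0]]
ft_force: [-3.2, 0.4, 4.5]
grip_width: 0.0316
```

arm_command([
  {"delta_pos":[0.5,0.1,0],"dr":[0,0,0]},
  {"delta_pos":[0.5,0.2,0],"dr":[0,0,0]},
  {"delta_pos":[0,0,0],"dr":[0,0,0]},
])

```text
time_s: 29.55
position: [0.5972, -0.1922, 0.0582]
tool_rot: [[-0.286, 0.958, 0.0], [0.958, 0.286, -0.001], [-0.001, 0.0, -1.0]]
ft_force: [-3.9, -1.4, 4.8]
grip_width: 0.0312
```

arm_command([
  {"delta_pos":[0.5,0.1,0],"dr":[0,0,0]},
  {"delta_pos":[0,0,0],"dr":[0,0,0]},
])

```text
time_s: 29.75
position: [0.5977, -0.1921, 0.0582]
tool_rot: [[-0.286, 0.958, 0.0], [0.958, 0.286, -0.001], [-0.001, 0.0, -1.0]]
ft_force: [-3.6, -0.3, 5.8]
grip_width: 0.0312
```

arm_command([
  {"delta_pos":[0.5,0.1,0],"dr":[0,0,0]},
  {"delta_pos":[0.5,0.2,0],"dr":[0,0,0]},
  {"delta_pos":[0,0,0],"dr":[0,0,0]},
])

```text
time_s: 30.05
position: [0.5985, -0.1918, 0.0582]
tool_rot: [[-0.286, 0.958, -0.0], [0.958, 0.286, -0.001], [-0.001, -0.0, -1.0]]
ft_force: [-3.5, -0.9, 5.6]
grip_width: 0.031
```

```bash
cat > fin.py <<'E'
from h import *
import sys
f=sys.argv[1]; im=snap("scene",f); c,V=load(f); th=np.radians(16.65);R=np.array([[np.cos(th),-np.sin(th)],[np.sin(th),np.cos(th)]]); O=np.array([.6143,-.1875])
s=env.observe(); p=np.array(s["position"]); print(s["time_s"],p.round(4),np.round(s["ft_force"],1),"tcp jig",(R.T@(p[:2]-O)*1000).round(1))
E
python3 fin.py s5.png
```

```text
30.1 [ 0.5985 -0.1918  0.0582] [-3.5 -0.5  6.4] tcp jig [-16.3   0.4]
```

arm_command([
  {"delta_pos":[0.5,0.1,0],"dr":[0,0,0]},
  {"delta_pos":[0.5,0.2,0],"dr":[0,0,0]},
  {"delta_pos":[0,0,0],"dr":[0,0,0]},
])

```text
time_s: 30.4
position: [0.5988, -0.1917, 0.0581]
tool_rot: [[-0.286, 0.958, -0.002], [0.958, 0.286, -0.001], [-0.0, -0.002, -1.0]]
ft_force: [-6.5, -2.0, 6.8]
grip_width: 0.0314
```

arm_command([
  {"delta_pos":[0.5,0.1,0],"dr":[0,0,0]},
  {"delta_pos":[0.5,0.2,0],"dr":[0,0,0]},
  {"delta_pos":[0,0,0],"dr":[0,0,0]},
])

```text
time_s: 30.7
position: [0.5993, -0.1916, 0.0581]
tool_rot: [[-0.286, 0.958, -0.003], [0.958, 0.286, -0.001], [0.0, -0.003, -1.0]]
ft_force: [-9.3, -3.5, 7.7]
grip_width: 0.0308
```

Contact is now firm (force climbing with little further travel): plate against fence, block against plate. Releasing and rising.

arm_command([
  {"delta_pos":[0,0,0],"dr":[0,0,0]},
  {"delta_pos":[0,0,0],"dr":[0,0,0]},
  {"delta_pos":[0,0,0],"dr":[0,0,0]},
  {"delta_pos":[0,0,0],"dr":[0,0,0]},
  {"delta_pos":[0,0,8],"dr":[0,0,0]},
  {"delta_pos":[0,0,12],"dr":[0,0,0]},
  {"delta_pos":[0,0,20],"dr":[0,0,0]},
  {"delta_pos":[0,0,30],"dr":[0,0,0]},
  {"delta_pos":[-20,-6,40],"dr":[0,0,0]},
  {"delta_pos":[-40,-12,40],"dr":[0,0,0]},
  {"delta_pos":[-40,-12,10],"dr":[0,0,0]},
  {"delta_pos":[0,0,0],"dr":[0,0,0]},
  {"delta_pos":[0,0,0],"dr":[0,0,0]},
], grip=0.6)

```text
time_s: 32.0
position: [0.5058, -0.2196, 0.214]
tool_rot: [[-0.285, 0.959, 0.002], [0.959, 0.285, -0.001], [-0.002, 0.002, -1.0]]
ft_force: [0.4, -0.1, 0.0]
grip_width: 0.0515
```

Run:
```python
from h import *
im=snap("wrist","w8.png"); sc=snap("scene","s6.png"); c,V=load("w8.png"); th=np.radians(16.65);R=np.array([[np.cos(th),-np.sin(th)],[np.sin(th),np.cos(th)]]); O=np.array([.6143,-.1875])
s=env.observe(); print(s["time_s"],np.round(s["position"],4),s["grip_width"])
W=lambda x,y,z:[*(O+R@np.array([x,y])),z]
print("stop",proj(c,V,W(-.016,0,.07)),"plate",proj(c,V,W(.002,0,.103)))
L=cv2.createLineSegmentDetector().detect(cv2.cvtColor(im,cv2.COLOR_BGR2GRAY))[0][:,0]
for q in L:
    if np.hypot(q[2]-q[0],q[3]-q[1])<18: continue
    o=[R.T@(plane(c,V,*t,z)[:2]-O)*1000 for z in(.07,.103) for t in(q[:2],q[2:])]
    if abs(o[0]-[-16,0]).max()<30: print(q.round(0),"z70",o[0].round(1),o[1].round(1),"z103",o[2].round(1),o[3].round(1))
a=im[0:330,100:640]; b=cv2.resize(sc[190:350,230:500],(540,320))
cv2.imwrite("pics/f.png",np.vstack([cv2.resize(a,(440,269)),cv2.resize(b,(440,261))]))
```

```text
32.1 [ 0.5065 -0.2192  0.2126] 0.051536535701604956
stop [320.04633273 342.84143995] plate [320.13698008 389.14370114]
[348. 372. 387. 371.] z70 [ 9.7 22. ] [ 9.2 52.5] z103 [-12.2  19.4] [-12.6  46.4]
[341. 322. 381. 321.] z70 [-33.8  15.5] [-34.5  45.7] z103 [-50.7  13.7] [-51.4  40.4]
[340. 357. 341. 328.] z70 [-3.7 15.6] [-28.6  15.7] z103 [-24.1  13.7] [-46.1  13.9]
[297. 328. 298. 357.] z70 [-28.6 -17.3] [ -3.7 -17. ] z103 [-46.1 -15.3] [-24.1 -15.1]
[299. 357. 327. 358.] z70 [ -3.2 -16. ] [-2.8  5.3] z103 [-23.6 -14.2] [-23.3   4.6]
[323. 319. 324. 292.] z70 [-35.9   2.2] [-58.3   2.6] z103 [-52.5   1.9] [-72.3   2.2]
[296. 315. 257. 315.] z70 [-39.8 -18.3] [-39.7 -47.4] z103 [-56.  -16.2] [-55.9 -42. ]
[292. 363. 262. 362.] z70 [  1.6 -21.9] [  0.8 -45.4] z103 [-19.4 -19.5] [-20.1 -40.2]
[338. 327. 299. 327.] z70 [-29.5  13.7] [-29.5 -15.6] z103 [-46.9  12. ] [-46.9 -13.9]
[313. 322. 313. 301.] z70 [-33.8  -5.2] [-51.2  -5.4] z103 [-50.7  -4.6] [-66.1  -4.9]
[296. 325. 273. 325.] z70 [-31.3 -18.4] [-31.  -35.5] z103 [-48.5 -16.4] [-48.2 -31.4]
[296. 310. 258. 310.] z70 [-43.7 -18.2] [-43.7 -46.3] z103 [-59.4 -16.2] [-59.4 -41. ]
```

View pics/f.png

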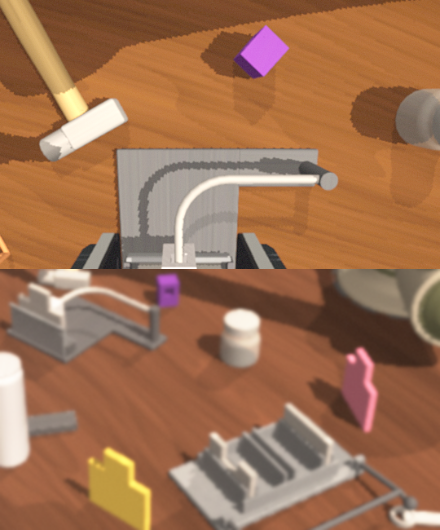

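Last picture: the block sits square on the rod's end with the plate standing behind it, the keeper lies open and the other plates are in their slots. Now a numeric check of the gap from the earlier viewpoint.

arm_command([
  {"delta_pos":[3,-1,2],"dr":[0,0,-8.2]},
  {"delta_pos":[3,-1,2],"dr":[0,0,-8.2]},
  {"delta_pos":[3,-1,2],"dr":[0,0,-8.2]},
  {"delta_pos":[3,-1,2],"dr":[0,0,-8.2]},
  {"delta_pos":[3,-1,2],"dr":[0,0,-8.2]},
  {"delta_pos":[3,-1,2],"dr":[0,0,-8.2]},
  {"delta_pos":[3,-1,0],"dr":[0,0,-8.2]},
  {"delta_pos":[3,-1,0],"dr":[0,0,-8.2]},
  {"delta_pos":[3,0,0],"dr":[0,0,-8.2]},
  {"delta_pos":[0,0,0],"dr":[0,0,-8.2]},
  {"delta_pos":[0,0,0],"dr":[0,0,-8]},
  {"delta_pos":[0,0,0],"dr":[0,0,0]},
  {"delta_pos":[0,0,0],"dr":[0,0,0]},
])

```text
time_s: 33.4
position: [0.5335, -0.227, 0.224]
tool_rot: [[0.957, 0.29, -0.001], [0.29, -0.957, 0.001], [-0.0, -0.001, -1.0]]
ft_force: [-0.2, 0.4, -0.4]
grip_width: 0.0513
```

```bash
sed -i 's/\[-110,70\]).max()<32/[-16,0]).max()<26/' stop.py; python3 stop.py w9.png
```

```text
33.5 [ 0.5332 -0.2271  0.2243]
pred stop [289.14435996  98.96855528] tongue end [463.71306018 172.08195475] [458.29447545 233.15014094]
P [467. 232. 473. 172.] z103 [  7.9 -19.1] [ 7.7 20.3]
S [402. 217. 438. 217.] z70 [-29.2 -17.2] [ -2.6 -16.5]
S [397. 187. 342. 187.] z70 [-33.9   4.8] [-73.2   5.1]
S [387. 206. 402. 217.] z70 [-40.7  -8.5] [-28.8 -17.1]
S [442. 172. 421. 168.] z70 [-2.5 16. ] [-17.3  19. ]
P [442. 172. 421. 168.] z103 [-12.3  19.8] [-25.4  22.4]
S [439. 216. 442. 173.] z70 [ -2.2 -15.6] [-2.  15.4]
P [439. 216. 442. 173.] z103 [-12.   -8.3] [-11.8  19.3]
P [460. 171. 453. 244.] z103 [-0.7 20.9] [ -0.7 -27.7]
S [406. 221. 404. 249.] z70 [-25.8 -19.4] [-25.9 -41.5]
S [420. 164. 422. 129.] z70 [-18.6  21.3] [-18.7  45.5]
S [456. 167. 459. 132.] z70 [ 8.  19.9] [ 7.9 44.3]
P [456. 167. 459. 132.] z103 [-2.9 23.2] [-3.  44.9]
S [404. 172. 401. 214.] z70 [-29.6  15.9] [-29.6 -14.9]
P [462. 167. 467. 116.] z103 [ 0.8 23.2] [ 1.  54.8]
S [415. 164. 416. 129.] z70 [-22.1  21.2] [-22.2  45.4]
S [441. 224. 439. 247.] z70 [ -0.2 -22.2] [ -0.  -39.4]
P [441. 224. 439. 247.] z103 [-10.2 -14.1] [-10.1 -29.5]
```

The plate moved to about 3 mm in jig x and the block's front is within a millimetre of its face. There is a hint of lean (about 0.9 mm between tongue and shoulder). One look from directly above will settle it.

arm_command([
  {"delta_pos":[0,0,10],"dr":[0,0,0]},
  {"delta_pos":[17,-6,5],"dr":[0,0,0]},
  {"delta_pos":[17,-6,0],"dr":[0,0,0]},
  {"delta_pos":[17,-6,0],"dr":[0,0,0]},
  {"delta_pos":[17,-6,0],"dr":[0,0,0]},
  {"delta_pos":[18,-6,0],"dr":[0,0,0]},
  {"delta_pos":[18,-7,0],"dr":[0,0,0]},
  {"delta_pos":[0,0,0],"dr":[0,0,0]},
  {"delta_pos":[0,0,0],"dr":[0,0,0]},
  {"delta_pos":[0,0,0],"dr":[0,0,0]},
])

```text
time_s: 34.5
position: [0.6365, -0.2641, 0.2401]
tool_rot: [[0.958, 0.286, 0.0], [0.286, -0.958, -0.0], [0.0, 0.0, -1.0]]
ft_force: [-0.1, 0.3, 0.6]
grip_width: 0.051
```

```bash
sed -i 's/<18: continue/<14: continue/; s/for z in(.07,.103)/for z in(.07,.103,.074,.061)/; s/"z103",o\[2\].round(1),o\[3\].round(1)/"z103",o[2].round(1),o[3].round(1),"z74",o[4].round(1),"z61",o[6].round(1)/; s/<32 and abs(o\[2\]\[0\])<14/<50 and abs(o[2][0])<16/' stop.py; python3 stop.py w10.png
```

```text
34.6 [ 0.6365 -0.2641  0.2401]
pred stop [162.87146926   6.22895959] tongue end [324.20453626  64.72601334] [324.02791702 129.23419341]
P [319.  33. 319. 162.] z103 [-1.4 38.9] [ -1.4 -41.1] z74 [-1.4 44.5] z61 [-1.3 47. ]
S [281. 125. 319. 124.] z70 [-29.  -17.2] [ -0.9 -17.1]
S [318.  77. 281.  77.] z70 [-1.8 15.6] [-28.4  16. ]
P [318.  77. 281.  77.] z103 [-1.8 12.4] [-25.6  12.7] z74 [-1.8 15.2] z61 [-1.8 16.5]
P [331. 162. 331. 137.] z103 [  6.6 -41.1] [  6.4 -24.9] z74 [  7.5 -43.8] z61 [  7.9 -45.1]
S [331.  63. 331.  33.] z70 [ 7.2 25.2] [ 7.3 45.3]
P [331.  63. 331.  33.] z103 [ 6.2 21. ] [ 6.3 39. ] z74 [ 7.  24.7] z61 [ 7.4 26.3]
S [333. 128. 333.  66.] z70 [  9.1 -19.8] [ 8.9 23.5]
P [333. 128. 333.  66.] z103 [  7.9 -19.3] [ 7.8 19.5] z74 [  8.9 -19.7] z61 [  9.4 -20. ]
S [279. 104. 279. 123.] z70 [-29.6  -3. ] [-29.9 -16.2]
S [278.  78. 279.  96.] z70 [-30.   15.1] [-29.8   3. ]
S [302. 127. 303. 171.] z70 [-13.3 -18.9] [-13.4 -50.7]
P [302. 127. 303. 171.] z103 [-12.1 -18.5] [-12.2 -46.9] z74 [-13.2 -18.9] z61 [-13.6 -19. ]
S [314.  74. 313.  38.] z70 [-4.6 17.6] [-5.
[... 330 characters left out ...]
 [-11.8  14.1] z74 [-13.2  44.5] z61 [-13.7  47.1]
P [328.  26. 206.  28.] z103 [ 4.4 43.1] [-72.1  43.1] z74 [ 5.  49.1] z61 [ 5.3 51.8]
P [338.  37. 337. 174.] z103 [10.5 36.7] [ 10.6 -49.4] z74 [11.8 42.1] z61 [12.4 44.5]
P [307. 162. 307. 127.] z103 [ -9.1 -41.1] [ -9.1 -18.5] z74 [ -9.9 -43.8] z61 [-10.2 -45.1]
P [310.  47. 311.  74.] z103 [-6.8 30.8] [-6.3 14.1] z74 [-7.3 35.5] z61 [-7.6 37.6]
P [314. 166. 314. 127.] z103 [ -4.7 -43.6] [ -4.7 -18.5] z74 [ -5.  -46.6] z61 [ -5.1 -47.9]
S [311. 128. 311. 164.] z70 [ -7.2 -19.8] [ -7.  -46.1]
P [311. 128. 311. 164.] z103 [ -6.6 -19.3] [ -6.4 -42.8] z74 [ -7.1 -19.8] z61 [ -7.3 -20. ]
S [277. 109. 231. 109.] z70 [-31.5  -6.1] [-65.   -6.3]
```

From directly above, the tongue mid is at 3.2 and the shoulder mid at 2.9 mm, so the plate is upright. The block's front (−1.4 ±0.4) meets the plate's face (−1.4). Handing in.

```bash
python3 -c "
from rig import env
print(env.close_job(), env.observe()['time_s'])"
```

```text
the job is handed in; nothing more can be done
the job is handed in; nothing more can be done
```

The job is done and handed in after about 35 s of robot time; `close_job()` gave no verdict. The keeper lies open, the tongued plate stands in the jig groove, and the stop block has been slid round the bend up against it. Everything is released.

**What went wrong first:** my first keeper push passed over the knob and my first pinch closed on nothing. A touch test on the knob showed the shut fingertips sit about level with the reported TCP, not 22 mm ahead. With that corrected, the pinch held the knob and the keeper swung over.

**Last checks:**
- **Keeper and rack:** two cameras showed the keeper at its open position after release. The last picture still shows it open, with the two other plates in their slots.
- **Plate:** seated at the expected height and upright. From directly above, the middle of its tongue is at 3.2 mm in jig x and the middle at its shoulders at 2.9 mm. An earlier oblique view had suggested about 0.9 mm of lean, which the overhead view did not bear out.
- **Stop block:** square on the rod, its front meeting the plate's face within about 0.5 mm. The push force climbed to about 9 N against the fence before I let go. I measured about 18.5 mm from the block's centre to the plate's mid-plane, against the stated 18 mm. The contact point came 1–2 mm further along than my jig estimate predicted, and I put both differences down to measurement error.
- **Other items:** the largest wrist force I read was about 11 N, during the touch test on the knob. I saw nothing else on the bench shifted, but I did not measure the other items.

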